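# Load the transformer test fixture for the next run

### The arm

A 6-joint arm with a two-finger parallel gripper is mounted at the origin on the work surface. World frame = base frame: x ahead of the robot, y to its left, z up, the work surface at z = 0. Lengths are in mm, angles in rad, forces in N, time in s.
With the tool pointing down it reaches from about 275 to 1000 mm from the base axis. Payload 8.4 kg.
Tool frame: the origin (TCP) lies on the centre line of the jaws, within the pads' length; the fingertips stand 25 mm ahead of it and the grasp point (between the pads) lies 6 mm ahead of it; z points along the fingers, x is the direction in which the jaws open and shut, and the axes are right-handed (so a half turn about z gives the same grasp; the last joint's range is limited). The gripper opens to 85 mm and grips with 20 to 120 N. Pads are 22 mm wide; open, the fingers measure 114 mm over their backs; the gripper's body (76 mm by 85 mm) begins 54 mm behind the grasp point. The pads swing forward as they close: fully open they stand 13 mm farther back than shut.
Start: joints at [-1.104, 0.353, 1.633, -0, 1.155, -0.002], TCP at [282.384, -557.573, 256.281] pointing down, gripper open.
Joint ranges: [-2.63, 2.63], [-0.92, 2.1], [0.06, 2.66], [-1.3, 4.44], [0, 2.69], [-3.02, 3.02]. Speed limits (rad/s): [2.22, 2.22, 2.79, 3.14, 3.14, 3.14].

### API

Orientations are given as [roll, pitch, yaw] about the fixed x, y, z axes, in that order (R = Rz(yaw) Ry(pitch) Rx(roll)).
In Python, from rig import r gives the robot as it stands. The module is installed in compiled form; this text tells all that it offers.
- The arm moves only by the tool jog_arm, never from a script. Its argument "deltas" is a list of rows, each an object with "gripper": the gripper command: -1 is fully open, 1 is shut, values between are in proportion; "translation": the shift along the world's x, y, z in units of 10 cm (1.0 is 10 cm), a list of three; "dr": the turn, a rotation vector about the world's x, y, z in units of pi/2 rad (1.0 is pi/2 rad), a list of three. In form: [{"gripper": gripper, "translation": [x, y, z], "dr": [wx, wy, wz]}, ...]. A call has 1 to 12 rows; each row shifts and turns the commanded pose from where the row before left it; what a row does not reach is not made up. A row lasts 1/12 s, in which the tool goes at most 41.7 mm and 7.16 degrees, less where a joint would pass 70% of its speed; a pose out of reach is approached as far as the arm can. A call with a number of a shift or a turn outside -1 to 1 is refused whole. A call with a gripper value outside its range is refused whole. The fingers move at their own pace and stop on an object; "squeeze" is the grip in N (left out, the last holds). Time passes only in rows, so rows that do not move let the fingers close. It gives the time, the measured TCP pose, the force and the opening at its end, in the units of the state.
- r.sense(): the state, without advancing time (a new reading comes with each control period).
- r.grab_frame(name): name is "scene" or "top" or "wrist"; returns the picture (480x640x3 uint8, blue, green, red); there is no depth.
- r.calibration(name): a dict with "mtx" (3x3 intrinsics, pixels), "world_from_camera" (4x4, takes a point from camera to world coordinates). Camera axes: x right, y down, z forward; pixel columns grow to the right and rows downward; lengths in mm; the calibration is good to about 2 mm. A picture is of the moment at which its call begins: read the wrist's pose just before it. calibration takes no time and is no camera call; for the wrist camera it gives the pose at the moment of the call.
- r.sign_off(): hands the job in, once; it reports no verdict.
The state is a dict: "clock": time; "qpos": joint angles; "qvel": joint speeds; "joint_efforts": joint torques, N m; "eef_pos": TCP position; "tcp_rot": TCP orientation; "contact_force": force on the tool from outside, world axes, zero at the start; "wrist_torque": the same for the moment, N m; "opening": opening from 0.0 (shut) to 1.0 (fully open).
Only numpy, scipy, OpenCV 4.12 (cv2) and the standard library are available. Lean on these libraries where they do the work, as an engineer would, in place of code of your own. Each camera call takes 0.05 s, during which the arm holds its last target. There are 200 camera calls.

### The job

Make the test bench ready for the next batch. Before you pick up any transformer module, turn the variable transformer down to its zero stop (fully anticlockwise); then seat every module from the bench flat in a nest of its own on the clicking dial plate, and leave the dial in the click that has one of the loaded nests under the contact head. Also turn the ammeter's peak pointer back to its zero stop, and leave the spool, the solder sucker and the screwdriver where they are.

Things in the scene. Friction and masses are not known exactly. Their poses are not given: they have to be found in the camera images.
- variac_knob (a joint): Angle in rad of the knob on top of the variable transformer, a grey 120 x 120 x 115 mm steel box on the bench. 0 = fully anticlockwise seen from above, on the zero stop; grows clockwise to 5.24, the other stop. It drags with about 0.08 N m and stays where it is left.
- variac_grip (a point): Point on the knob's vertical axis, 141 mm above the bench, in the middle of its grip: a black upright bar 56 mm long (point x axis; +x is the end with the white pointer line), 16 mm wide (y), from 125 to 152 mm above the bench, on a round skirt 72 mm across and 8 mm thick. Turns with the knob, z up.
- peak (a joint): Angle in rad of the reset knob and red drag (peak) pointer of the ammeter, a black 130 x 140 x 50 mm case lying face up: 0 = pointer on the zero stop at the left of the scale (fully anticlockwise seen from above), grows clockwise to 1.745. Drags with about 0.025 N m, stays where left. The black live needle stands still at zero.
- peak_grip (a point): Point on the vertical axis of the peak reset knob, 68 mm above the bench: a round fluted aluminium knob, 26 mm across at the foot and 24 at the top, from 52 to 78 mm above the bench, on the meter's face (50 mm above the bench, rim 6 mm higher), 32 mm to the robot's side of the face's middle. Its x axis points along the red pointer, z up; turns with the knob.
- dial (a joint): Angle in rad of the test fixture's round six-nest dial plate (232 mm across, top face 54 mm above the bench); grows clockwise seen from above, turns endlessly. It clicks every 60 deg (1.047 rad; at 0 and its multiples): a sprung detent holds it in each click, needs about 0.2 N m to leave it and pulls the plate into the nearest click once it is let go.
- dial_grip (a point): Point on the dial's vertical axis, 100 mm above the bench, on the black bar grip in the middle of the dial: bar 44 mm long (point x axis), 14 mm wide (y), 24 mm tall (86 to 110 mm above the bench) on a 20 mm stem. z up; turns with the dial.
- head (a point): Point on the dial's top face straight below the fixed contact head, 82 mm from the dial's axis; x axis points away from that axis to the head's column. The head: an arm 34 mm wide reaching from the column (beyond the rim) to 14 mm past this point, 28 (pin tips) to 62 mm above the dial's face: a seated module passes under it, but none can be put in from above there.
- nest0 (a point): Middle of the floor of nest 0 of the dial (on the dial's top face, 82 mm from its axis). x axis along the module's long side (tangential), y to the dial's axis, z up; moves with the dial. Six steel pins 6 mm thick, 10 mm tall, bound a space of 60 x 48 mm: one at each short end, two on each long side (40 mm apart, a finger fits between). All six nests are alike, 60 deg apart, empty at the start.
- nest1 (a point): Middle of the floor of nest 1 of the dial (on the dial's top face, 82 mm from its axis). Like nest 0.
- nest2 (a point): Middle of the floor of nest 2 of the dial (on the dial's top face, 82 mm from its axis). Like nest 0.
- nest3 (a point): Middle of the floor of nest 3 of the dial (on the dial's top face, 82 mm from its axis). Like nest 0.
- nest4 (a point): Middle of the floor of nest 4 of the dial (on the dial's top face, 82 mm from its axis). Like nest 0.
- nest5 (a point): Middle of the floor of nest 5 of the dial (on the dial's top face, 82 mm from its axis). Like nest 0.
- module1: A transformer module: black potted block, 54 mm long (x), 42 mm wide (y), 24 mm tall, about 0.16 kg, with a grey plate on top; origin in the middle of its underside, z up when it lies right. All modules are alike. May be absent (None).
- module2: A transformer module: black potted block, 54 mm long (x), 42 mm wide (y), 24 mm tall, about 0.16 kg, with a grey plate on top; origin in the middle of its underside, z up when it lies right. All modules are alike. May be absent (None).
- module3: A transformer module: black potted block, 54 mm long (x), 42 mm wide (y), 24 mm tall, about 0.16 kg, with a grey plate on top; origin in the middle of its underside, z up when it lies right. All modules are alike. May be absent (None).
- module4: A transformer module: black potted block, 54 mm long (x), 42 mm wide (y), 24 mm tall, about 0.16 kg, with a grey plate on top; origin in the middle of its underside, z up when it lies right. All modules are alike. May be absent (None).
- module5: A transformer module: black potted block, 54 mm long (x), 42 mm wide (y), 24 mm tall, about 0.16 kg, with a grey plate on top; origin in the middle of its underside, z up when it lies right. All modules are alike. May be absent (None).
- spool: Bystander: grey solder spool standing on end, 54 mm across, 40 mm tall, origin in the middle of its underside.
- sucker: Bystander: solder sucker lying on the bench, tube 20 mm thick and 205 mm long along its x axis, origin under its middle.
- driver: Bystander: screwdriver lying on the bench, 170 mm long along its x axis.
Mind the look-alikes: they are no part of the job. What is shaped like the module5 but red or yellow is not meant.

How it is judged:
By the outcome, as a careful person would: the job done as asked, in the order asked, and still so for the second after the job is handed in, with the robot touching nothing.
Of module1, module2, module3, module4, module5 only 3 to 5 are there at a start; the rules pass over those that are not, and their reading is None.
At some moment in a run one of module1, module2, module3, module4, module5 may be knocked a few centimetres aside while the robot is not near it.
Once in a run the grip may slacken for a moment while it holds something.
It also fails if it takes over 210 s, if anything falls off the work surface, if the arm or the gripper's body presses on something with over 40 N, if the wrist force passes 120 N, or if a joint passes its speed limit or range.

## Working session

There is one attempt and no reset: what is moved stays moved. The work goes in short steps, Python scripts to look and compute and a tool call to move; the robot and the scene stay as the last step left them, time stands still between calls to the robot, and variables do not carry over. Pictures are saved under pics/ and viewed, about 12 in all and at most 16, crops included, and the job is handed in when it is done.

Besides the shell and the picture viewer there is one more tool, called in YAML: its name, and indented under it one key for each argument. jog_arm: Moves the arm, as the interface text tells. Shifts and turns lie within -1 to 1; 1 stands for 10 cm of shift or pi/2 rad of turn. Its arguments: {"type":"object","properties":{"deltas":{"type":"array"},"squeeze":{"type":"number"}},"required":["deltas"]}

```bash
mkdir -p pics; python3 - <<'E'
from rig import r
import cv2,numpy as np
for n in("scene","top"):
    im=r.grab_frame(n); cv2.imwrite(f"pics/{n}0.png",im)
    c=r.calibration(n); print(n,np.round(c["mtx"],1).tolist(),np.round(c["world_from_camera"],3).tolist())
s=r.sense(); print(s)
E
```

```text
scene [[554.9, 0.0, 323.8], [0.0, 554.9, 243.5], [0.0, 0.0, 1.0]] [[-0.865, 0.395, -0.31, 976.745], [0.502, 0.698, -0.51, 666.816], [0.014, -0.597, -0.802, 1185.882], [0.0, 0.0, 0.0, 1.0]]
top [[479.2, 0.0, 329.8], [0.0, 479.2, 227.5], [0.0, 0.0, 1.0]] [[-0.026, -0.997, 0.077, 460.565], [-1.0, 0.026, 0.0, -8.702], [-0.002, -0.077, -0.997, 1169.709], [0.0, 0.0, 0.0, 1.0]]
{'clock': 0.1, 'qpos': array([-1.10442711e+00,  3.53579201e-01,  1.63407460e+00,  3.86073190e-06,
        1.15520136e+00, -2.41609719e-03]), 'qvel': array([-8.93174679e-05, -2.82075079e-03, -1.18884256e-03, -1.62308243e-03,
        1.43611753e-03,  1.25331900e-03]), 'joint_efforts': array([ 2.05770211e-04, -6.06358480e+01, -3.42818606e+01,  2.23376458e-05,
        3.98626289e-03,  1.20558667e-05]), 'eef_pos': array([ 282.18668197, -557.21568918,  255.63019275]), 'tcp_rot': array([-3.14158607e+00,  1.26249116e-03, -1.10201257e+00]), 'contact_force': array([ 0.15646702, -0.42976991, -0.61530081]), 'wrist_torque': array([ 0.04010626, -0.00738231,  0.00504129]), 'opening': 1.0034948064813352}
```

View pics/top0.png

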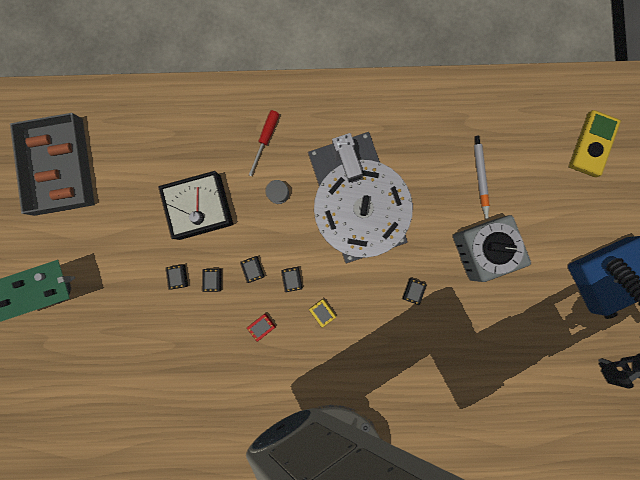

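View pics/scene0.png

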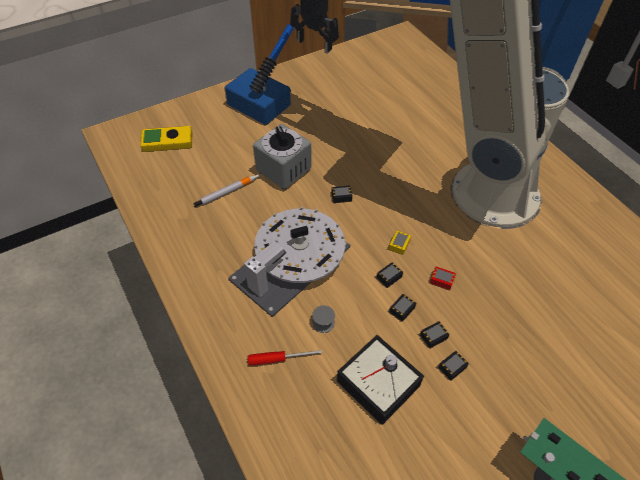

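Candidates in top view. Black modules: (177,276), (212,279), (252,268), (292,278), (414,290). Look-alikes: red (261,327) and yellow (322,312). The variac is at (497,248), the meter knob at (197,217) and the dial grip at (364,206).

```bash
cat > h.py <<'E'
from rig import r
import cv2,numpy as np
def ray(n,uv,z,c=None):
    c=c or r.calibration(n); K=c["mtx"];T=c["world_from_camera"]
    d=T[:3,:3]@np.linalg.solve(K,[uv[0],uv[1],1]); o=T[:3,3]
    return (o+d*(z-o[2])/d[2])
def pix(n,p,c=None):
    c=c or r.calibration(n); T=np.linalg.inv(c["world_from_camera"]); q=c["mtx"]@(T@np.r_[p,1])[:3]
    return q[:2]/q[2]
def blobs(im,n,z,c=None,amin=200,amax=1500,thr=55):
    # dark blobs -> world centre and long-axis yaw at height z
    g=im.max(axis=2); m=(g<thr).astype(np.uint8)
    m=cv2.morphologyEx(m,cv2.MORPH_CLOSE,np.ones((3,3)))
    out=[]
    for k in cv2.findContours(m,cv2.RETR_EXTERNAL,cv2.CHAIN_APPROX_NONE)[0]:
        if not amin<cv2.contourArea(k)<amax: continue
        b=cv2.boxPoints(cv2.minAreaRect(k)); w=np.array([ray(n,p,z,c)[:2] for p in b])
        e=w[1]-w[0];f=w[2]-w[1]
        L=e if np.hypot(*e)>np.hypot(*f) else f
        out.append((b.mean(0).round(),w.mean(0).round(1),np.round([np.hypot(*e),np.hypot(*f)],1),round(float(np.arctan(L[1]/L[0])),3)))
    return out
E
python3 - <<'E'
from h import *
im=cv2.imread("pics/top0.png")
for b in blobs(im,"top",20): print(*b)
for n,p,z in(("variac",(497,248),130),("peak",(196,217),78),("dial",(364,206),110),("spool",(278,191),40)): print(n,ray("top",p,z).round(1))
a=[cv2.resize(im[y:y+100,x:x+130],None,fx=3,fy=3,interpolation=2) for x,y in((440,190),(300,130),(140,155),(140,240))]
cv2.imwrite("pics/m1.png",np.vstack([np.hstack(a[:2]),np.hstack(a[2:])]))
E
```

```text
[281. 429.] [ 80.5 117.3] [156.9  38.5] -1.048
[620. 372.] [ 191.2 -681.9] [96.5 73.7] -1.488
[212. 280.] [432.3 274.8] [45.5 54.6] -0.009
[292. 279.] [429.   84.8] [44.5 54.1] 0.177
[253. 269.] [455.6 177.6] [48.3 54.5] 0.321
[499. 248.] [ 489.9 -413.7] [80.  77.1] -1.542
[619.  30.] [1022.4 -739.2] [ 30.6 156.5] -0.003
variac [ 486.8 -369.6  130. ]
peak [577.1 297.3  78. ]
dial [588.4 -85.8 110. ]
spool [638.2 112.5  40. ]
```

View pics/m1.png

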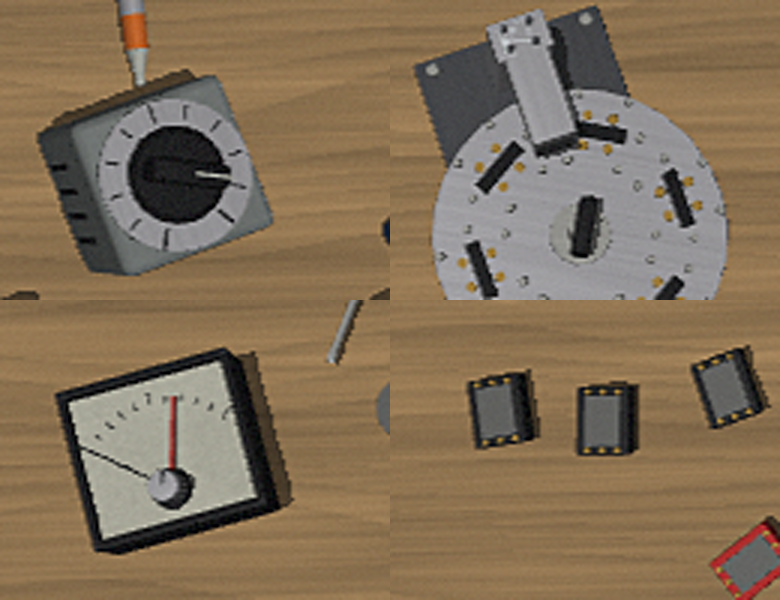

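The mosaic shows the variac pointer facing about −y, slightly down in the image, and the red peak pointer at mid-scale. The black needle is at the left, and the dial has six dark nest marks. Variac first.

jog_arm:
  deltas:
    - {"gripper":-1,"translation":[0.2,0.18,0],"dr":[0,0,-0.075]}
    - {"gripper":-1,"translation":[0.2,0.18,0],"dr":[0,0,-0.075]}
    - {"gripper":-1,"translation":[0.2,0.18,0],"dr":[0,0,-0.075]}
    - {"gripper":-1,"translation":[0.2,0.18,0],"dr":[0,0,-0.075]}
    - {"gripper":-1,"translation":[0.2,0.18,0],"dr":[0,0,-0.075]}
    - {"gripper":-1,"translation":[0.2,0.18,0],"dr":[0,0,-0.075]}
    - {"gripper":-1,"translation":[0.2,0.18,0],"dr":[0,0,-0.075]}
    - {"gripper":-1,"translation":[0.2,0.18,0],"dr":[0,0,-0.075]}
    - {"gripper":-1,"translation":[0.2,0.18,0],"dr":[0,0,-0.075]}
    - {"gripper":-1,"translation":[0.2,0.18,0],"dr":[0,0,-0.075]}
    - {"gripper":-1,"translation":[0,0,0],"dr":[0,0,-0.075]}
    - {"gripper":-1,"translation":[0,0,0],"dr":[0,0,-0.075]}

```text
clock: 1.1
eef_pos: [483.4, -376.2, 255.8]
tcp_rot: [3.141, -0.0, -2.519]
contact_force: [-0.7, 0.2, -0.5]
opening: 0.999
```

jog_arm:
  deltas:
    - {"gripper":-1,"translation":[0,0,0],"dr":[0,0,-0.07]}
    - {"gripper":-1,"translation":[0,0,0],"dr":[0,0,-0.07]}
    - {"gripper":-1,"translation":[0,0,0],"dr":[0,0,-0.07]}
    - {"gripper":-1,"translation":[0,0,0],"dr":[0,0,-0.07]}
    - {"gripper":-1,"translation":[0,0,0],"dr":[0,0,-0.07]}
    - {"gripper":-1,"translation":[0,0,0],"dr":[0,0,-0.07]}
    - {"gripper":-1,"translation":[0,0,0],"dr":[0,0,-0.07]}
    - {"gripper":-1,"translation":[0,0,0],"dr":[0,0,0]}

```text
clock: 1.77
eef_pos: [482.2, -377.4, 255.9]
tcp_rot: [3.141, -0.001, 2.993]
contact_force: [-0.2, -0.6, -0.6]
opening: 0.997
```

```bash
python3 - <<'E'
from h import *
s=r.sense();print(s["eef_pos"].round(1),s["tcp_rot"].round(3),s["qpos"].round(2))
c=r.calibration("wrist");im=r.grab_frame("wrist");cv2.imwrite("pics/w1.png",im)
print(np.round(c["mtx"],1).tolist(),np.round(c["world_from_camera"],3).tolist())
print("pix of est", pix("wrist",[487,-374,152],c))
E
```

```text
[ 482.2 -377.4  255.9] [ 3.141e+00 -1.000e-03  2.993e+00] [-0.67  0.33  1.66 -0.    1.15  2.62]
[[431.6, 0.0, 323.6], [0.0, 431.6, 241.4], [0.0, 0.0, 1.0]] [[-0.989, 0.144, 0.041, 471.501], [0.149, 0.949, 0.279, -448.273], [0.001, 0.282, -0.96, 372.623], [0.0, 0.0, 0.0, 1.0]]
pix of est [315.1989072 260.9713792]
```

View pics/w1.png

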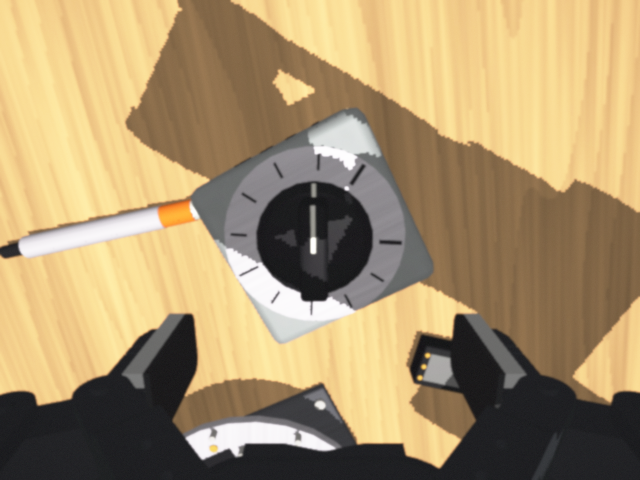

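The wrist view shows the bar at (314,240), parallel to tool y. The scale's end ticks are at (390,242) and (358,175), so zero is about 4.64 rad anticlockwise.

```bash
python3 - <<'E'
from h import *
c=r.calibration("wrist")
print(ray("wrist",(315,237),125,c).round(1),ray("wrist",(314,247),152,c).round(1))
E
```

```text
[ 486.7 -379.8  125. ] [ 486.5 -381.9  152. ]
```

jog_arm:
  deltas:
    - {"gripper":-0.3,"translation":[0.04,-0.01,-0.25],"dr":[0,0,0]}
    - {"gripper":-0.3,"translation":[0,0,-0.25],"dr":[0,0,0]}
    - {"gripper":-0.3,"translation":[0,0,-0.25],"dr":[0,0,0]}
    - {"gripper":-0.3,"translation":[0,0,-0.2],"dr":[0,0,0]}
    - {"gripper":-0.3,"translation":[0,0,-0.08],"dr":[0,0,0]}
    - {"gripper":1,"translation":[0,0,0],"dr":[0,0,0]}
    - {"gripper":1,"translation":[0,0,0],"dr":[0,0,0]}
    - {"gripper":1,"translation":[0,0,0],"dr":[0,0,0]}
    - {"gripper":1,"translation":[0,0,0],"dr":[0,0,0]}
    - {"gripper":1,"translation":[0,0,0],"dr":[0,0,0]}
    - {"gripper":1,"translation":[0,0,0],"dr":[0,0,0]}
  squeeze: 40

```text
clock: 2.73
eef_pos: [487.5, -379.2, 154.9]
tcp_rot: [-3.14, 0.003, 2.998]
contact_force: [1.9, 0.9, 6.5]
opening: 0.178
```

jog_arm:
  deltas:
    - {"gripper":1,"translation":[0,0,0],"dr":[0,0,0.07]}
    - {"gripper":1,"translation":[0,0,0],"dr":[0,0,0.07]}
    - {"gripper":1,"translation":[0,0,0],"dr":[0,0,0.07]}
    - {"gripper":1,"translation":[0,0,0],"dr":[0,0,0.07]}
    - {"gripper":1,"translation":[0,0,0],"dr":[0,0,0.07]}
    - {"gripper":1,"translation":[0,0,0],"dr":[0,0,0.07]}
    - {"gripper":1,"translation":[0,0,0],"dr":[0,0,0.07]}
    - {"gripper":1,"translation":[0,0,0],"dr":[0,0,0.07]}
    - {"gripper":1,"translation":[0,0,0],"dr":[0,0,0.07]}
    - {"gripper":1,"translation":[0,0,0],"dr":[0,0,0.07]}
    - {"gripper":1,"translation":[0,0,0],"dr":[0,0,0.07]}
    - {"gripper":1,"translation":[0,0,0],"dr":[0,0,0.07]}

```text
clock: 3.73
eef_pos: [490.1, -377.8, 154.9]
tcp_rot: [-3.135, 0.003, -1.961]
contact_force: [14.2, 9.9, 3.1]
opening: 0.176
```

jog_arm:
  deltas:
    - {"gripper":1,"translation":[0,0,0],"dr":[0,0,0.07]}
    - {"gripper":1,"translation":[0,0,0],"dr":[0,0,0.07]}
    - {"gripper":1,"translation":[0,0,0],"dr":[0,0,0.07]}
    - {"gripper":1,"translation":[0,0,0],"dr":[0,0,0.07]}
    - {"gripper":1,"translation":[0,0,0],"dr":[0,0,0.07]}
    - {"gripper":1,"translation":[0,0,0],"dr":[0,0,0.07]}
    - {"gripper":1,"translation":[0,0,0],"dr":[0,0,0.07]}
    - {"gripper":1,"translation":[0,0,0],"dr":[0,0,0.07]}
    - {"gripper":1,"translation":[0,0,0],"dr":[0,0,0.07]}
    - {"gripper":1,"translation":[0,0,0],"dr":[0,0,0.07]}
    - {"gripper":1,"translation":[0,0,0],"dr":[0,0,0.07]}
    - {"gripper":1,"translation":[0,0,0],"dr":[0,0,0.07]}

```text
clock: 4.73
eef_pos: [489.4, -374.9, 154.9]
tcp_rot: [-3.134, -0.001, -0.642]
contact_force: [12.2, 22.5, 12.1]
opening: 0.174
```

jog_arm:
  deltas:
    - {"gripper":1,"translation":[0,0,0],"dr":[0,0,0.07]}
    - {"gripper":1,"translation":[0,0,0],"dr":[0,0,0.07]}
    - {"gripper":1,"translation":[0,0,0],"dr":[0,0,0.07]}
    - {"gripper":1,"translation":[0,0,0],"dr":[0,0,0.07]}
    - {"gripper":1,"translation":[0,0,0],"dr":[0,0,0.07]}
    - {"gripper":1,"translation":[0,0,0],"dr":[0,0,0.07]}
    - {"gripper":1,"translation":[0,0,0],"dr":[0,0,0.07]}
    - {"gripper":1,"translation":[0,0,0],"dr":[0,0,0.07]}
    - {"gripper":1,"translation":[0,0,0],"dr":[0,0,0.07]}
    - {"gripper":1,"translation":[0,0,0],"dr":[0,0,0.07]}
    - {"gripper":1,"translation":[0,0,0],"dr":[0,0,0.07]}
    - {"gripper":1,"translation":[0,0,0],"dr":[0,0,0.07]}

```text
clock: 5.73
eef_pos: [486.3, -374.9, 154.8]
tcp_rot: [-3.136, -0.003, 0.678]
contact_force: [-1.8, 19.8, 19.4]
opening: 0.176
```

```bash
python3 - <<'E'
from h import *
s=r.sense()
for k in("tcp_rot","qpos","contact_force","wrist_torque","opening"):print(k,np.round(s[k],3))
E
```

```text
tcp_rot [-3.136e+00 -3.000e-03  6.780e-01]
qpos [-0.661  0.448  1.74   0.005  0.959 -1.342]
contact_force [-1.838 19.768 19.431]
wrist_torque [ 3.288  0.287 -0.082]
opening 0.176
```

jog_arm:
  deltas:
    - {"gripper":1,"translation":[0.01,0.01,0],"dr":[0,0,0.06]}
    - {"gripper":1,"translation":[0,0.01,0],"dr":[0,0,0.06]}
    - {"gripper":1,"translation":[0,0,0],"dr":[0,0,0.06]}
    - {"gripper":1,"translation":[0,0,0],"dr":[0,0,0.06]}
    - {"gripper":1,"translation":[0,0,0],"dr":[0,0,0.06]}
    - {"gripper":1,"translation":[0,0,0],"dr":[0,0,0.06]}
    - {"gripper":1,"translation":[0,0,0],"dr":[0,0,0.05]}
    - {"gripper":1,"translation":[0,0,0],"dr":[0,0,0.04]}
    - {"gripper":1,"translation":[0,0,0],"dr":[0,0,0]}

```text
clock: 6.48
eef_pos: [485.6, -376.1, 154.8]
tcp_rot: [-3.138, -0.001, 1.383]
contact_force: [-10.4, 4.3, 17.0]
opening: 0.175
```

```bash
python3 - <<'E'
from h import *
s=r.sense()
for k in("tcp_rot","qpos","contact_force","wrist_torque","opening"):print(k,np.round(s[k],3))
E
```

```text
tcp_rot [-3.138e+00 -1.000e-03  1.383e+00]
qpos [-6.610e-01  4.470e-01  1.740e+00 -1.000e-03  9.570e-01 -2.043e+00]
contact_force [-10.441   4.294  17.046]
wrist_torque [ 0.714  1.783 -0.669]
opening 0.175
```

Torque about z jumped to −0.67 N m, so the knob is on its stop. Releasing, then surveying the variac and dial.

jog_arm:
  deltas:
    - {"gripper":-0.3,"translation":[0,0,0],"dr":[0,0,0]}
    - {"gripper":-0.3,"translation":[0,0,0],"dr":[0,0,0]}
    - {"gripper":-0.3,"translation":[0,0,0],"dr":[0,0,0]}
    - {"gripper":-0.3,"translation":[0,0,0.2],"dr":[0,0,0]}
    - {"gripper":-0.3,"translation":[0,0,0.3],"dr":[0,0,0]}
    - {"gripper":-0.3,"translation":[0,0,0.3],"dr":[0,0,0]}
    - {"gripper":-0.3,"translation":[0,0,0.3],"dr":[0,0,0]}
    - {"gripper":-0.3,"translation":[0,0,0.3],"dr":[0,0,0]}

```text
clock: 7.15
eef_pos: [487.3, -376.4, 294.5]
tcp_rot: [-3.141, -0.0, 1.38]
contact_force: [-0.1, -0.5, -0.2]
opening: 0.647
```

```bash
python3 - <<'E'
from h import *
cv2.imwrite("pics/w2.png",r.grab_frame("wrist"))
E
```

jog_arm:
  deltas:
    - {"gripper":-1,"translation":[0.1,0.3,0.05],"dr":[0,0,-0.075]}
    - {"gripper":-1,"translation":[0.1,0.3,0.05],"dr":[0,0,-0.075]}
    - {"gripper":-1,"translation":[0.1,0.3,0.05],"dr":[0,0,-0.075]}
    - {"gripper":-1,"translation":[0.1,0.3,0.05],"dr":[0,0,-0.075]}
    - {"gripper":-1,"translation":[0.1,0.3,0.05],"dr":[0,0,-0.075]}
    - {"gripper":-1,"translation":[0.1,0.3,0.05],"dr":[0,0,-0.075]}
    - {"gripper":-1,"translation":[0.1,0.3,0.05],"dr":[0,0,-0.075]}
    - {"gripper":-1,"translation":[0.1,0.3,0.05],"dr":[0,0,-0.075]}
    - {"gripper":-1,"translation":[0,0.3,0.05],"dr":[0,0,-0.075]}
    - {"gripper":-1,"translation":[0,0.2,0],"dr":[0,0,-0.075]}
    - {"gripper":-1,"translation":[0,0,0],"dr":[0,0,-0.075]}
    - {"gripper":-1,"translation":[0,0,0],"dr":[0,0,0]}

```text
clock: 8.2
eef_pos: [567.5, -85.2, 338.1]
tcp_rot: [-3.142, 0.0, 0.081]
contact_force: [-0.2, -0.3, -0.2]
opening: 1.003
```

```bash
python3 - <<'E'
from h import *
s=r.sense();print(s["eef_pos"].round(1),s["tcp_rot"].round(3),s["qpos"].round(2))
c=r.calibration("wrist");im=r.grab_frame("wrist");cv2.imwrite("pics/w3.png",im)
import pickle;pickle.dump(c,open("w3.pkl","wb"))
a=cv2.resize(cv2.imread("pics/w2.png"),(160,120))
im=cv2.resize(im,(800,600));im[480:,:160]=a
cv2.imwrite("pics/m2.png",im)
E
```

```text
[567.5 -85.2 338.1] [-3.142  0.     0.081] [-0.15  0.21  1.65  0.    1.29 -0.23]
```

View pics/m2.png

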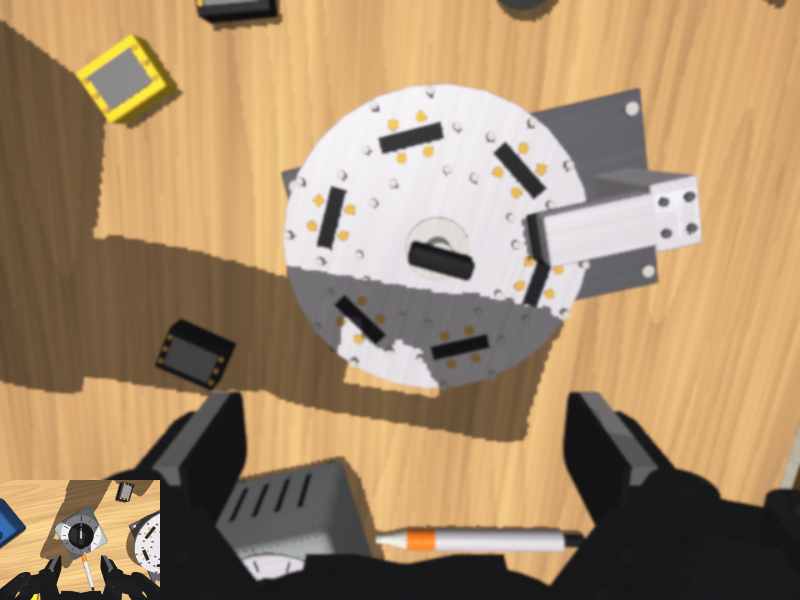

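```bash
python3 - <<'E'
from h import *
import pickle
c=pickle.load(open("w3.pkl","rb"))
P=np.array([ray("wrist",(u*.8,v*.8),54,c)[:2] for u,v in((520,170),(411,137),(331,217),(360,320),(460,347),(537,283))])
C=P.mean(0);print("centre",C.round(1))
for p in P: d=p-C;print(p.round(1),np.hypot(*d).round(1),np.degrees(np.arctan2(d[1],d[0])).round(1))
a=ray("wrist",(549*.8,240*.8),116,c)[:2];b=ray("wrist",(676*.8,214*.8),116,c)[:2];d=b-a
print("head",a.round(1),b.round(1),np.degrees(np.arctan2(d[1],d[0])).round(1),np.degrees(np.arctan2(*(b-C)[::-1])).round(1))
# grip bar ends
print(ray("wrist",(442*.8,255*.8),110,c)[:2].round(1))
for u in((408,247),(474,260)):print(ray("wrist",(u[0]*.8,u[1]*.8),110,c)[:2].round(1))
# circle of plate
im=cv2.imread("pics/w3.png")
for uv in((180,335),):
  print("module?",ray("wrist",(195*.8,354*.8),24,c)[:2].round(1))
E
```

```text
centre [591.3 -87.9]
[645.9 -25.6] 82.8 48.7
[565.5  -9.2] 82.8 108.2
[511.1 -70.4] 82.0 167.7
[ 537.1 -148.8] 81.6 -131.6
[ 617.5 -165. ] 81.5 -71.2
[ 670.6 -108.1] 81.9 -14.3
head [657.1 -65.1] [733.7 -42.6] 16.4 17.6
[591.1 -81.3]
[568.6 -77.8]
[612.2 -83. ]
module? [ 396.  -200.8]
```

The wrist view shows the dial centred near (591,−88), with nests at 48°+60k and the head at about 17°, so the dial stands halfway between clicks. The inset's variac pointer sits at its end tick. I'll turn the dial +30° into a click.

jog_arm:
  deltas:
    - {"gripper":-0.3,"translation":[0.12,-0.015,-0.1],"dr":[0,0,0.069]}
    - {"gripper":-0.3,"translation":[0.12,-0.015,-0.1],"dr":[0,0,0.069]}
    - {"gripper":-0.3,"translation":[0,0,-0.1],"dr":[0,0,0.069]}
    - {"gripper":-0.3,"translation":[0,0,-0.1],"dr":[0,0,0.069]}
    - {"gripper":-0.3,"translation":[0,0,-0.1],"dr":[0,0,0.069]}
    - {"gripper":-0.3,"translation":[0,0,-0.1],"dr":[0,0,0.069]}
    - {"gripper":-0.3,"translation":[0,0,-0.1],"dr":[0,0,0.069]}
    - {"gripper":-0.3,"translation":[0,0,-0.1],"dr":[0,0,0.069]}
    - {"gripper":-0.3,"translation":[0,0,-0.1],"dr":[0,0,0.069]}
    - {"gripper":-0.3,"translation":[0,0,-0.1],"dr":[0,0,0.069]}
    - {"gripper":-0.3,"translation":[0,0,-0.1],"dr":[0,0,0.069]}
    - {"gripper":-0.3,"translation":[0,0,-0.1],"dr":[0,0,0.069]}

```text
clock: 9.25
eef_pos: [591.3, -90.6, 217.5]
tcp_rot: [-3.141, 0.0, 1.394]
contact_force: [0.5, 0.1, -0.4]
opening: 0.651
```

jog_arm:
  deltas:
    - {"gripper":-0.3,"translation":[0,0,-0.3],"dr":[0,0,0]}
    - {"gripper":-0.3,"translation":[0,0,-0.3],"dr":[0,0,0]}
    - {"gripper":-0.3,"translation":[0,0,-0.25],"dr":[0,0,0]}
    - {"gripper":-0.3,"translation":[0,0,-0.2],"dr":[0,0,0]}
    - {"gripper":-0.3,"translation":[0,0,0],"dr":[0,0,0]}
    - {"gripper":1,"translation":[0,0,0],"dr":[0,0,0]}
    - {"gripper":1,"translation":[0,0,0],"dr":[0,0,0]}
    - {"gripper":1,"translation":[0,0,0],"dr":[0,0,0]}
    - {"gripper":1,"translation":[0,0,0],"dr":[0,0,0]}
    - {"gripper":1,"translation":[0,0,0],"dr":[0,0,0]}
    - {"gripper":1,"translation":[0,0,0],"dr":[0,0,0]}
  squeeze: 40

```text
clock: 10.17
eef_pos: [592.9, -87.5, 115.2]
tcp_rot: [3.138, -0.003, 1.385]
contact_force: [1.2, 14.1, 2.9]
opening: 0.149
```

```bash
python3 - <<'E'
from h import *
s=r.sense()
for k in("eef_pos","tcp_rot","qpos","contact_force","wrist_torque","opening"):print(k,np.round(s[k],3))
E
```

```text
eef_pos [592.94  -87.543 115.207]
tcp_rot [ 3.138e+00 -3.000e-03  1.385e+00]
qpos [-0.151  0.477  1.802  0.004  0.86  -1.538]
contact_force [ 1.21  14.111  2.939]
wrist_torque [ 2.001 -0.289  0.12 ]
opening 0.149
```

jog_arm:
  deltas:
    - {"gripper":1,"translation":[0,0.02,0],"dr":[0,0,0.06]}
    - {"gripper":1,"translation":[0,0,0],"dr":[0,0,0.06]}
    - {"gripper":1,"translation":[0,0,0],"dr":[0,0,0.06]}
    - {"gripper":1,"translation":[0,0,0],"dr":[0,0,0.06]}
    - {"gripper":1,"translation":[0,0,0],"dr":[0,0,0.06]}
    - {"gripper":1,"translation":[0,0,0],"dr":[0,0,0.03]}
    - {"gripper":1,"translation":[0,0,0],"dr":[0,0,0]}

```text
clock: 10.75
eef_pos: [592.9, -86.7, 115.2]
tcp_rot: [3.138, 0.0, 1.906]
contact_force: [2.1, 6.5, 1.1]
opening: 0.153
```

```bash
python3 - <<'E'
from h import *
s=r.sense()
for k in("eef_pos","tcp_rot","contact_force","wrist_torque","opening"):print(k,np.round(s[k],3))
E
```

```text
eef_pos [592.887 -86.719 115.209]
tcp_rot [3.138 0.    1.906]
contact_force [2.069 6.511 1.104]
wrist_torque [ 0.96  -0.185 -0.022]
opening 0.153
```

jog_arm:
  deltas:
    - {"gripper":-0.3,"translation":[0,0,0],"dr":[0,0,0]}
    - {"gripper":-0.3,"translation":[0,0,0],"dr":[0,0,0]}
    - {"gripper":-0.3,"translation":[0,0,0],"dr":[0,0,0]}
    - {"gripper":-0.3,"translation":[0,0,0.2],"dr":[0,0,0]}
    - {"gripper":-0.3,"translation":[0,0,0.3],"dr":[0,0,0]}
    - {"gripper":-0.3,"translation":[0,0,0.3],"dr":[0,0,0]}
    - {"gripper":-0.3,"translation":[0,0,0.3],"dr":[0,0,0]}
    - {"gripper":-0.3,"translation":[0,0,0.3],"dr":[0,0,0]}
    - {"gripper":-0.3,"translation":[0,0,0.3],"dr":[0,0,0]}

```text
clock: 11.5
eef_pos: [591.1, -87.8, 285.2]
tcp_rot: [3.141, 0.0, 1.903]
contact_force: [0.5, -0.7, -0.7]
opening: 0.651
```

```bash
python3 - <<'E'
from h import *
s=r.sense();print(s["eef_pos"].round(1),s["tcp_rot"].round(3),s["qpos"].round(2))
c=r.calibration("wrist");im=r.grab_frame("wrist");cv2.imwrite("pics/w4.png",im)
import pickle;pickle.dump(c,open("w4.pkl","wb"))
t=r.grab_frame("top");cv2.imwrite("pics/t4.png",t)
im=cv2.resize(im,(800,600));cv2.imwrite("pics/m4.png",im)
E
```

```text
[591.1 -87.8 285.2] [3.141 0.    1.903] [-0.15  0.28  1.66 -0.    1.19 -2.05]
```

View pics/m4.png

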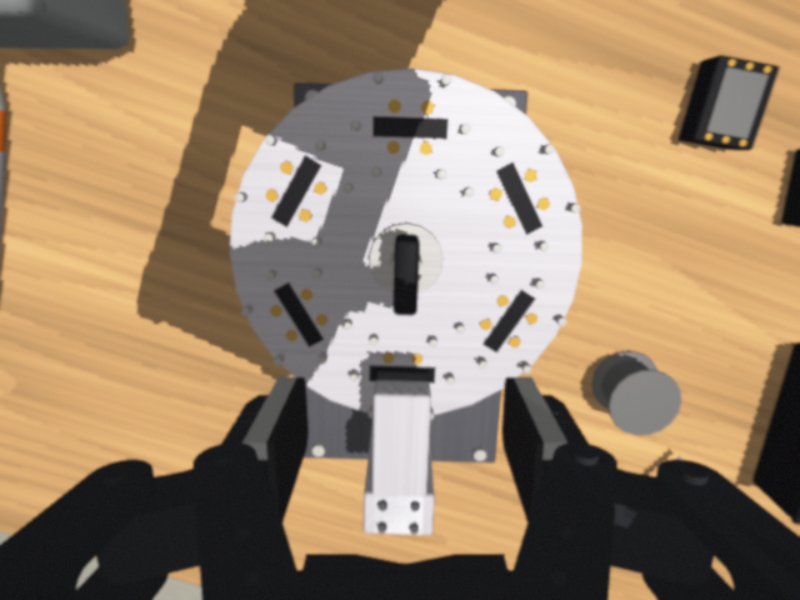

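The nest at (402,374) is now under the head arm, so the dial is in a click; the free nests are at (410,127), (297,191), (519,199), (299,315) and (509,321). Next is a survey over the modules and meter.

jog_arm:
  deltas:
    - {"gripper":-1,"translation":[-0.11,0.308,0.07],"dr":[0,0,-0.021]}
    - {"gripper":-1,"translation":[-0.11,0.308,0.07],"dr":[0,0,-0.021]}
    - {"gripper":-1,"translation":[-0.11,0.308,0.07],"dr":[0,0,-0.021]}
    - {"gripper":-1,"translation":[-0.11,0.308,0.07],"dr":[0,0,-0.021]}
    - {"gripper":-1,"translation":[-0.11,0.308,0.07],"dr":[0,0,-0.021]}
    - {"gripper":-1,"translation":[-0.11,0.308,0.07],"dr":[0,0,-0.021]}
    - {"gripper":-1,"translation":[-0.11,0.308,0.07],"dr":[0,0,-0.021]}
    - {"gripper":-1,"translation":[-0.11,0.308,0.07],"dr":[0,0,-0.021]}
    - {"gripper":-1,"translation":[-0.11,0.308,0.07],"dr":[0,0,-0.021]}
    - {"gripper":-1,"translation":[-0.11,0.308,0.07],"dr":[0,0,-0.021]}
    - {"gripper":-1,"translation":[0,0,0],"dr":[0,0,0]}
    - {"gripper":-1,"translation":[0,0,0],"dr":[0,0,0]}

```text
clock: 12.6
eef_pos: [480.9, 221.5, 353.2]
tcp_rot: [3.141, 0.0, 1.576]
contact_force: [-0.3, -0.3, 0.1]
opening: 0.996
```

```bash
python3 - <<'E'
from h import *
import pickle
c=pickle.load(open("w4.pkl","rb"))
P=np.array([ray("wrist",(u*.8,v*.8),54,c)[:2] for u,v in((410,127),(297,191),(519,199),(299,315),(509,321))])
A=np.c_[2*P,np.ones(5)];x=np.linalg.lstsq(A,(P**2).sum(1),rcond=None)[0];C=x[:2]
print("centre",C.round(1))
for p in P: d=p-C;print(p.round(1),np.hypot(*d).round(1),np.degrees(np.arctan2(d[1],d[0])).round(1))
s=r.sense();print(s["eef_pos"].round(1),s["tcp_rot"].round(3),s["qpos"].round(2))
c=r.calibration("wrist");im=r.grab_frame("wrist");cv2.imwrite("pics/w5.png",im)
pickle.dump(c,open("w5.pkl","wb"))
cv2.imwrite("pics/m5.png",cv2.resize(im,(800,600)))
E
```

```text
centre [591.5 -86.8]
[ 512.8 -111.2] 82.4 -162.7
[ 572.6 -166.3] 81.8 -103.4
[531.5 -31.3] 81.7 137.3
[ 651.7 -142.6] 82.1 -42.9
[609.5  -6.6] 82.2 77.4
[480.9 221.5 353.2] [3.141 0.    1.576] [ 0.43  0.12  1.72 -0.    1.3  -1.15]
```

View pics/m5.png

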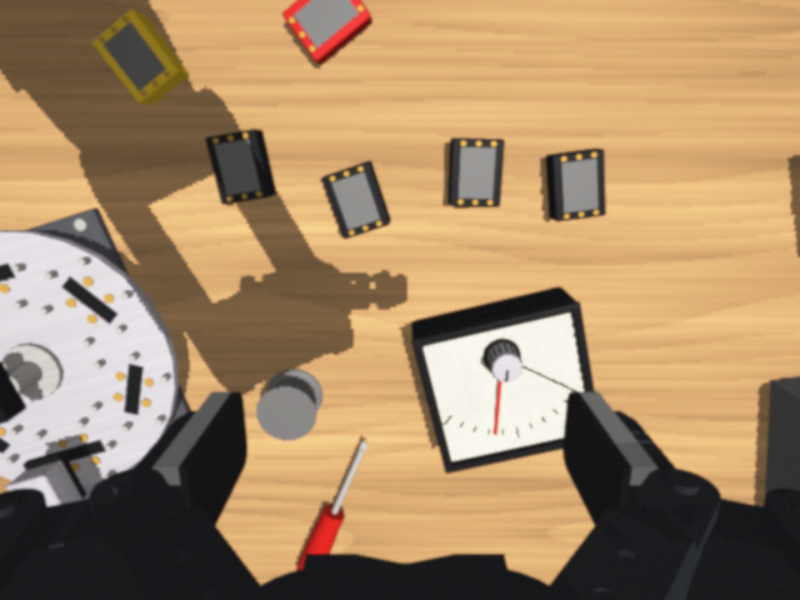

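Survey shows black modules at (237,165), (356,200), (477,173) and (581,185), with red (327,15) and yellow (140,57) as look-alikes. The peak knob is at (506,364), with the red pointer about 67° clockwise of the needle.

```bash
cat >> h.py <<'E'
def plates(im,c,n="wrist",z=24,amin=700,amax=4000):
    # grey low-saturation plate rectangles, size-checked
    h=cv2.cvtColor(im,cv2.COLOR_BGR2HSV); m=((h[...,1]<45)&(h[...,2]>45)&(h[...,2]<190)).astype(np.uint8)
    m=cv2.morphologyEx(m,cv2.MORPH_OPEN,np.ones((3,3)))
    out=[]
    for k in cv2.findContours(m,cv2.RETR_EXTERNAL,cv2.CHAIN_APPROX_NONE)[0]:
        if cv2.contourArea(k)<amin or cv2.contourArea(k)>amax: continue
        b=cv2.boxPoints(cv2.minAreaRect(k)); w=np.array([ray(n,p,z,c)[:2] for p in b])
        e=w[1]-w[0];f=w[2]-w[1]
        L=e if np.hypot(*e)>np.hypot(*f) else f
        out.append((b.mean(0).round(),w.mean(0).round(1),np.round(sorted([np.hypot(*e),np.hypot(*f)]),1),round(float(np.arctan2(L[1],L[0])%np.pi),3)))
    return out
E
python3 - <<'E'
from h import *
import pickle
for i in(5,3):
  print("w",i)
  for p in plates(cv2.imread(f"pics/w{i}.png"),pickle.load(open(f"w{i}.pkl","rb"))):print(*p)
c=pickle.load(open("w5.pkl","rb"))
print("peak",ray("wrist",(508*.8,369*.8),78,c).round(1),ray("wrist",(501*.8,352*.8),54,c).round(1))
c=pickle.load(open("w3.pkl","rb"));print(ray("wrist",(195*.8,354*.8),24,c).round(1))
E
```

```text
w 5
[ 47. 385.] [ 720.4 -108.3] [50.7 88.7] 1.753
[151. 347.] [669.8  20.7] [ 29.2 114.9] 2.6
[496. 346.] [666.4 422.5] [ 30.3 118.2] 0.558
[626. 347.] [667.6 573.2] [ 29.2 117. ] 0.207
[232. 324.] [638.3 117.4] [51.4 70.7] 2.659
[ 20. 300.] [ 610.3 -118.2] [33.2 50.1] 0.271
[ 99. 250.] [555.9 -19.5] [ 61.9 203.9] 0.483
[285. 160.] [453.4 181.8] [37.1 49.8] 0.319
[463. 148.] [440.5 362.7] [38.3 50.9] 0.177
[381. 138.] [431.3 278.9] [38.5 50.4] 3.133
[192. 133.] [427.1  88.7] [32.7 41. ] 0.163
[107.  45.] [346.1  15.1] [25.3 38.4] 0.605
[260.  11.] [316.9 161.5] [26.2 38.2] 2.199
w 3
[496. 347.] [ 774.7 -248.8] [ 28.4 111.5] 2.2
[151. 347.] [ 387.3 -279.6] [ 28.2 112.2] 1.105
[152. 287.] [ 391.7 -206.1] [28.4 40.5] 2.758
[492. 217.] [ 741.3 -100.3] [32.1 69.7] 0.295
[96. 63.] [346.7  15. ] [26.1 37.5] 0.61
peak [578.6 303.1  78. ] [573.8 301.4  54. ]
[ 396.  -200.8   24. ]
```

jog_arm:
  deltas:
    - {"gripper":-0.3,"translation":[0.24,0.2,-0.1],"dr":[0,0,0]}
    - {"gripper":-0.3,"translation":[0.24,0.2,-0.1],"dr":[0,0,0]}
    - {"gripper":-0.3,"translation":[0.24,0.2,-0.2],"dr":[0,0,0]}
    - {"gripper":-0.3,"translation":[0.24,0.19,-0.3],"dr":[0,0,0]}
    - {"gripper":-0.3,"translation":[0,0,-0.35],"dr":[0,0,0]}
    - {"gripper":-0.3,"translation":[0,0,-0.35],"dr":[0,0,0]}
    - {"gripper":-0.3,"translation":[0,0,-0.35],"dr":[0,0,0]}
    - {"gripper":-0.3,"translation":[0,0,-0.35],"dr":[0,0,0]}
    - {"gripper":-0.3,"translation":[0,0,-0.3],"dr":[0,0,0]}
    - {"gripper":-0.3,"translation":[0,0,-0.2],"dr":[0,0,0]}
    - {"gripper":-0.3,"translation":[0,0,-0.1],"dr":[0,0,0]}

```text
clock: 13.57
eef_pos: [575.3, 296.1, 80.1]
tcp_rot: [-3.137, 0.003, 1.572]
contact_force: [-0.4, -0.9, 1.1]
opening: 0.647
```

jog_arm:
  deltas:
    - {"gripper":1,"translation":[0,0,0],"dr":[0,0,0]}
    - {"gripper":1,"translation":[0,0,0],"dr":[0,0,0]}
    - {"gripper":1,"translation":[0,0,0],"dr":[0,0,0]}
    - {"gripper":1,"translation":[0,0,0],"dr":[0,0,0]}
    - {"gripper":1,"translation":[0,0,0],"dr":[0,0,0]}
    - {"gripper":1,"translation":[0,0,0],"dr":[0,0,0]}
  squeeze: 25

```text
clock: 14.07
eef_pos: [577.7, 302.3, 85.3]
tcp_rot: [3.138, -0.006, 1.572]
contact_force: [1.8, 18.4, -15.5]
opening: 0.278
```

```bash
python3 - <<'E'
from h import *
s=r.sense()
for k in("eef_pos","tcp_rot","contact_force","wrist_torque","opening"):print(k,np.round(s[k],3))
E
```

```text
eef_pos [577.657 302.322  85.32 ]
tcp_rot [ 3.138 -0.006  1.572]
contact_force [  1.814  18.408 -15.492]
wrist_torque [ 2.884e+00 -5.700e-02  1.000e-03]
opening 0.278
```

jog_arm:
  deltas:
    - {"gripper":1,"translation":[0,0.02,0],"dr":[0,0,0.06]}
    - {"gripper":1,"translation":[0,0,0],"dr":[0,0,0.06]}
    - {"gripper":1,"translation":[0,0,0],"dr":[0,0,0.06]}
    - {"gripper":1,"translation":[0,0,0],"dr":[0,0,0.06]}
    - {"gripper":1,"translation":[0,0,0],"dr":[0,0,0.06]}
    - {"gripper":1,"translation":[0,0,0],"dr":[0,0,0.06]}
    - {"gripper":1,"translation":[0,0,0],"dr":[0,0,0.06]}
    - {"gripper":1,"translation":[0,0,0],"dr":[0,0,0.06]}
    - {"gripper":1,"translation":[0,0,0],"dr":[0,0,0.06]}
    - {"gripper":1,"translation":[0,0,0],"dr":[0,0,0.06]}
    - {"gripper":1,"translation":[0,0,0],"dr":[0,0,0.06]}
    - {"gripper":1,"translation":[0,0,0],"dr":[0,0,0.06]}

```text
clock: 15.07
eef_pos: [578.4, 301.6, 85.3]
tcp_rot: [3.138, 0.002, 2.709]
contact_force: [5.1, 3.7, -13.3]
opening: 0.277
```

jog_arm:
  deltas:
    - {"gripper":1,"translation":[0,0,0],"dr":[0,0,0.06]}
    - {"gripper":1,"translation":[0,0,0],"dr":[0,0,0.04]}
    - {"gripper":1,"translation":[0,0,0],"dr":[0,0,0.03]}
    - {"gripper":1,"translation":[0,0,0],"dr":[0,0,0]}

```text
clock: 15.4
eef_pos: [578.3, 300.6, 85.5]
tcp_rot: [3.14, 0.003, 2.91]
contact_force: [5.2, -1.6, -7.6]
opening: 0.274
```

```bash
python3 - <<'E'
from h import *
s=r.sense()
for k in("eef_pos","tcp_rot","contact_force","wrist_torque","opening"):print(k,np.round(s[k],3))
E
```

```text
eef_pos [578.304 300.607  85.516]
tcp_rot [3.14e+00 3.00e-03 2.91e+00]
contact_force [ 5.215 -1.617 -7.605]
wrist_torque [-0.34  -0.771 -0.129]
opening 0.274
```

Torque about z is −0.13 N m, well above the 0.025 drag, so the peak pointer is on its stop. Releasing and going above module B at (440,363).

jog_arm:
  deltas:
    - {"gripper":-0.3,"translation":[0,0,0],"dr":[0,0,0]}
    - {"gripper":-0.3,"translation":[0,0,0],"dr":[0,0,0]}
    - {"gripper":-0.3,"translation":[0,0,0],"dr":[0,0,0]}
    - {"gripper":-0.3,"translation":[0,0,0.2],"dr":[0,0,0]}
    - {"gripper":-0.3,"translation":[0,0,0.3],"dr":[0,0,0]}
    - {"gripper":-0.3,"translation":[0,0,0.3],"dr":[0,0,0]}
    - {"gripper":-0.3,"translation":[0,0,0.3],"dr":[0,0,0]}
    - {"gripper":-0.3,"translation":[0,0,0.3],"dr":[0,0,0]}

```text
clock: 16.07
eef_pos: [576.5, 301.0, 226.3]
tcp_rot: [3.141, 0.0, 2.908]
contact_force: [0.7, 0.4, -0.4]
opening: 0.647
```

jog_arm:
  deltas:
    - {"gripper":-1,"translation":[-0.14,0.062,0],"dr":[0,0,-0.074]}
    - {"gripper":-1,"translation":[-0.14,0.062,0],"dr":[0,0,-0.074]}
    - {"gripper":-1,"translation":[-0.14,0.062,0],"dr":[0,0,-0.074]}
    - {"gripper":-1,"translation":[-0.14,0.062,0],"dr":[0,0,-0.074]}
    - {"gripper":-1,"translation":[-0.14,0.062,0],"dr":[0,0,-0.074]}
    - {"gripper":-1,"translation":[-0.14,0.062,0],"dr":[0,0,-0.074]}
    - {"gripper":-1,"translation":[-0.14,0.062,0],"dr":[0,0,-0.074]}
    - {"gripper":-1,"translation":[-0.14,0.062,0],"dr":[0,0,-0.074]}
    - {"gripper":-1,"translation":[-0.14,0.062,0],"dr":[0,0,-0.074]}
    - {"gripper":-1,"translation":[-0.14,0.062,0],"dr":[0,0,-0.074]}
    - {"gripper":-1,"translation":[0,0,0],"dr":[0,0,0]}
    - {"gripper":-1,"translation":[0,0,0],"dr":[0,0,0]}

```text
clock: 17.07
eef_pos: [436.5, 363.3, 224.8]
tcp_rot: [3.141, -0.0, 1.75]
contact_force: [0.7, -0.1, 0.1]
opening: 1.0
```

```bash
cat > look.py <<'E'
import sys
from h import *
s=r.sense();e=s["eef_pos"];print(s["clock"].__round__(1),e.round(1),s["tcp_rot"].round(3),s["qpos"].round(2)[[0,5]])
c=r.calibration("wrist");im=r.grab_frame("wrist");cv2.imwrite(f"pics/{sys.argv[1]}.png",im)
for p in plates(im,c,amax=9000):
    if p[2][1]<60: print(*p,"delta",(p[1]-e[:2]).round(1))
E
python3 look.py w6; python3 - <<'E'
from h import *
im=r.grab_frame("top");cv2.imwrite("pics/t6.png",im)
w=cv2.imread("pics/w6.png");o=np.zeros((480,800,3),np.uint8);o[:,:400]=cv2.resize(w,(400,300))[0:1,0:1]*0
o[:300,:400]=cv2.resize(w,(400,300));o[:400,400:]=cv2.resize(im[155:255,140:240],(400,400),interpolation=2)
cv2.imwrite("pics/m6.png",o)
E
```

```text
17.1 [436.5 363.3 224.8] [ 3.141 -0.     1.75 ] [ 0.69 -1.06]
[213. 386.] [600.  297.5] [32.6 34.5] 1.308 delta [163.5 -65.8]
[ 22. 373.] [616.7 138. ] [37.2 44.3] 3.112 delta [ 180.2 -225.3]
[324. 216.] [437.9 363.5] [37.7 45.5] 0.194 delta [1.4 0.2]
[ 78. 194.] [453.9 181.3] [31.  44.2] 0.323 delta [  17.4 -182. ]
[216. 184.] [428.8 281.2] [33.1 45.1] 3.073 delta [ -7.7 -82.1]
```

View pics/m6.png

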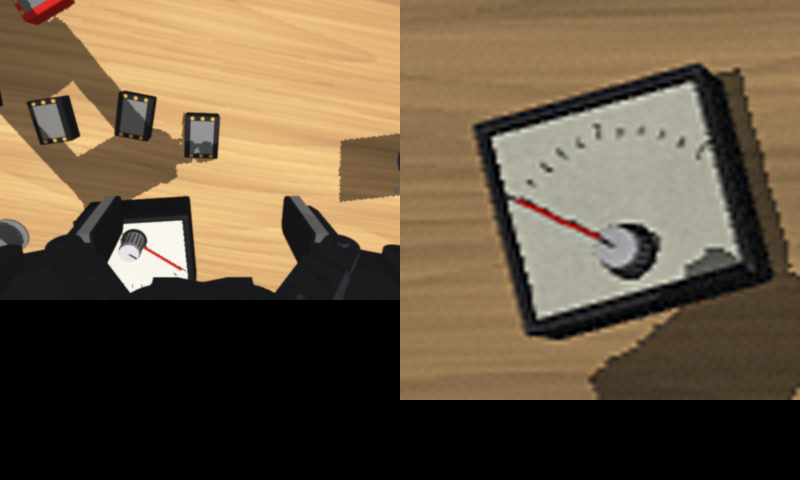

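The red pointer is on the zero stop, over the live needle. Grasping module B.

jog_arm:
  deltas:
    - {"gripper":-1,"translation":[0.025,0,-0.35],"dr":[0,0,0]}
    - {"gripper":-1,"translation":[0,0,-0.35],"dr":[0,0,0]}
    - {"gripper":-1,"translation":[0,0,-0.35],"dr":[0,0,0]}
    - {"gripper":-1,"translation":[0,0,-0.35],"dr":[0,0,0]}
    - {"gripper":-1,"translation":[0,0,-0.35],"dr":[0,0,0]}
    - {"gripper":-1,"translation":[0,0,-0.2],"dr":[0,0,0]}
    - {"gripper":1,"translation":[0,0,0],"dr":[0,0,0]}
    - {"gripper":1,"translation":[0,0,0],"dr":[0,0,0]}
    - {"gripper":1,"translation":[0,0,0],"dr":[0,0,0]}
    - {"gripper":1,"translation":[0,0,0],"dr":[0,0,0]}
    - {"gripper":1,"translation":[0,0,0],"dr":[0,0,0]}
    - {"gripper":1,"translation":[0,0,0],"dr":[0,0,0]}
  squeeze: 60

```text
clock: 18.17
eef_pos: [440.6, 363.8, 31.3]
tcp_rot: [3.138, -0.002, 1.746]
contact_force: [0.4, -0.6, 8.0]
opening: 0.481
```

jog_arm:
  deltas:
    - {"gripper":1,"translation":[0,0,0],"dr":[0,0,0]}
    - {"gripper":1,"translation":[0,0,0.2],"dr":[0,0,0]}
    - {"gripper":1,"translation":[0,0,0.3],"dr":[0,0,0]}
    - {"gripper":1,"translation":[0,0,0.3],"dr":[0,0,0]}
    - {"gripper":1,"translation":[0,0,0.3],"dr":[0,0,0]}
    - {"gripper":1,"translation":[0,0,0.3],"dr":[0,0,0]}
    - {"gripper":1,"translation":[0,0,0],"dr":[0,0,0]}

```text
clock: 18.75
eef_pos: [441.9, 365.1, 176.0]
tcp_rot: [3.133, -0.005, 1.746]
contact_force: [1.3, 1.0, -1.5]
opening: 0.478
```

```bash
python3 look.py w7; python3 - <<'E'
from h import *
w=cv2.imread("pics/w7.png");cv2.imwrite("pics/m7.png",w)
E
```

```text
18.8 [441.9 365.1 176. ] [ 3.133 -0.005  1.746] [ 0.69 -1.06]
[240. 329.] [522.7 321.4] [15.8 52.1] 3.028 delta [ 80.8 -43.7]
[ 37. 201.] [455.6 185.2] [35.6 50.2] 0.322 delta [  13.7 -179.9]
[195. 186.] [428.5 282.2] [34.7 46.7] 3.104 delta [-13.4 -82.9]
```

View pics/m7.png

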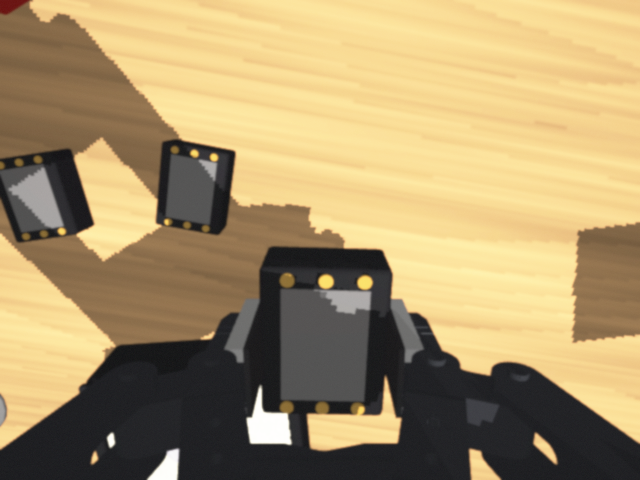

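```bash
python3 - <<'E'
from h import *
s=r.sense();e=s["eef_pos"];c=r.calibration("wrist")
T=c["world_from_camera"]
print("cam",T[:3,3]-e)
psi=s["tcp_rot"][2];tx=np.array([np.cos(psi),np.sin(psi)]);ty=np.array([np.sin(psi),-np.cos(psi)])
for uv in((326,282),(322,408),(324,268),(322,413)):
  d=ray("wrist",uv,e[2]-7.3,c)[:2]-e[:2];print(uv,"tx",(d@tx).round(1),"ty",(d@ty).round(1))
E
```

```text
cam [-71.29959726 -13.12511428 116.25675712]
(326, 282) tx 0.7 ty -22.4
(322, 408) tx -0.7 ty 23.3
(324, 268) tx 0.1 ty -27.0
(322, 413) tx -0.7 ty 25.3
```

Module B is held centrally (±0.5 mm along the pads). Carrying it to the nest at (609.7,−7), yaw 1.347.

jog_arm:
  deltas:
    - {"gripper":1,"translation":[0.14,-0.31,0],"dr":[0,0,-0.021]}
    - {"gripper":1,"translation":[0.14,-0.31,0],"dr":[0,0,-0.021]}
    - {"gripper":1,"translation":[0.14,-0.31,0],"dr":[0,0,-0.021]}
    - {"gripper":1,"translation":[0.14,-0.31,0],"dr":[0,0,-0.021]}
    - {"gripper":1,"translation":[0.14,-0.31,0],"dr":[0,0,-0.021]}
    - {"gripper":1,"translation":[0.14,-0.31,0],"dr":[0,0,-0.021]}
    - {"gripper":1,"translation":[0.14,-0.31,0],"dr":[0,0,-0.021]}
    - {"gripper":1,"translation":[0.14,-0.31,0],"dr":[0,0,-0.021]}
    - {"gripper":1,"translation":[0.14,-0.31,0],"dr":[0,0,-0.021]}
    - {"gripper":1,"translation":[0.14,-0.31,0],"dr":[0,0,-0.021]}
    - {"gripper":1,"translation":[0.14,-0.31,0],"dr":[0,0,-0.021]}
    - {"gripper":1,"translation":[0.14,-0.31,0],"dr":[0,0,-0.021]}

```text
clock: 19.8
eef_pos: [606.9, -10.8, 168.2]
tcp_rot: [-3.14, 0.0, 1.348]
contact_force: [1.0, 0.9, -2.5]
opening: 0.476
```

jog_arm:
  deltas:
    - {"gripper":1,"translation":[0,0,-0.1],"dr":[0,0,0]}
    - {"gripper":1,"translation":[0,0,-0.2],"dr":[0,0,0]}
    - {"gripper":1,"translation":[0,0,0],"dr":[0,0,0]}
    - {"gripper":1,"translation":[0,0,0],"dr":[0,0,0]}

```text
clock: 20.13
eef_pos: [605.6, -9.0, 137.6]
tcp_rot: [-3.138, 0.001, 1.35]
contact_force: [-0.8, 0.9, -2.2]
opening: 0.476
```

```bash
python3 look.py w8
```

```text
20.1 [605.6  -9.  137.6] [-3.138e+00  1.000e-03  1.350e+00] [-0.02 -1.37]
[486. 418.] [736.7  66.4] [25.5 28.5] 3.037 delta [131.1  75.4]
[404. 319.] [658.5  27.5] [12.7 55.9] 0.07 delta [52.9 36.5]
```

View pics/w8.png

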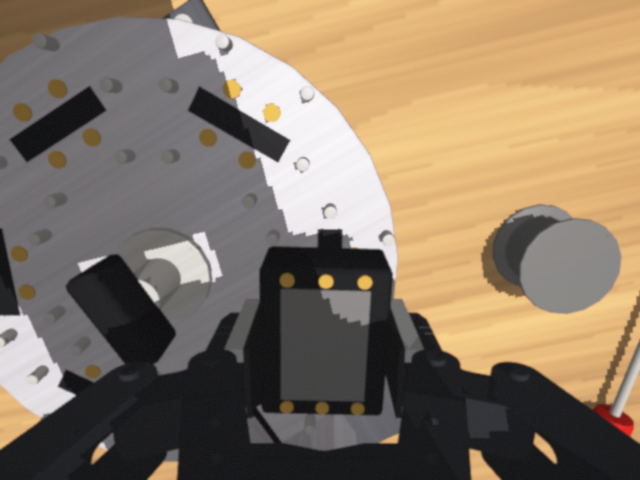

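The nest bar at (330,240) lines up with the module's middle. Nudge (+4,+2) and descend.

jog_arm:
  deltas:
    - {"gripper":1,"translation":[0.041,0.02,-0.15],"dr":[0,0,0]}
    - {"gripper":1,"translation":[0,0,-0.2],"dr":[0,0,0]}
    - {"gripper":1,"translation":[0,0,0],"dr":[0,0,0]}
    - {"gripper":1,"translation":[0,0,0],"dr":[0,0,0]}

```text
clock: 20.52
eef_pos: [610.7, -6.6, 103.3]
tcp_rot: [-3.14, 0.0, 1.351]
contact_force: [0.8, 0.2, -2.2]
opening: 0.474
```

jog_arm:
  deltas:
    - {"gripper":1,"translation":[-0.01,0,-0.08],"dr":[0,0,0]}
    - {"gripper":1,"translation":[0,0,-0.05],"dr":[0,0,0]}
    - {"gripper":1,"translation":[0,0,-0.04],"dr":[0,0,0]}
    - {"gripper":1,"translation":[0,0,0],"dr":[0,0,0]}
    - {"gripper":1,"translation":[0,0,0],"dr":[0,0,0]}

```text
clock: 20.93
eef_pos: [610.3, -7.1, 87.1]
tcp_rot: [-3.141, 0.0, 1.35]
contact_force: [1.2, -0.1, -1.7]
opening: 0.475
```

jog_arm:
  deltas:
    - {"gripper":1,"translation":[0,0,-0.02],"dr":[0,0,0]}
    - {"gripper":1,"translation":[0,0,0],"dr":[0,0,0]}
    - {"gripper":-0.4,"translation":[0,0,0],"dr":[0,0,0]}
    - {"gripper":-0.4,"translation":[0,0,0],"dr":[0,0,0]}
    - {"gripper":-0.4,"translation":[0,0,0],"dr":[0,0,0]}
    - {"gripper":-0.4,"translation":[0,0,0.15],"dr":[0,0,0]}
    - {"gripper":-0.4,"translation":[0,0,0.3],"dr":[0,0,0]}
    - {"gripper":-0.4,"translation":[0,0,0.3],"dr":[0,0,0]}
    - {"gripper":-0.4,"translation":[0,0,0.3],"dr":[0,0,0]}
    - {"gripper":-0.4,"translation":[0,0,0.3],"dr":[0,0,0]}
    - {"gripper":-0.4,"translation":[0,0,0],"dr":[0,0,0]}

```text
clock: 21.85
eef_pos: [613.5, -7.2, 226.6]
tcp_rot: [3.132, -0.002, 1.35]
contact_force: [0.8, 0.2, 1.0]
opening: 0.701
```

```bash
python3 - <<'E'
from h import *
cv2.imwrite("pics/w9.png",r.grab_frame("wrist"))
E
```

jog_arm:
  deltas:
    - {"gripper":-1,"translation":[-0.18,0.287,0],"dr":[0,0,0.012]}
    - {"gripper":-1,"translation":[-0.18,0.287,0],"dr":[0,0,0.012]}
    - {"gripper":-1,"translation":[-0.18,0.287,0],"dr":[0,0,0.012]}
    - {"gripper":-1,"translation":[-0.18,0.287,0],"dr":[0,0,0.012]}
    - {"gripper":-1,"translation":[-0.18,0.287,0],"dr":[0,0,0.012]}
    - {"gripper":-1,"translation":[-0.18,0.287,0],"dr":[0,0,0.012]}
    - {"gripper":-1,"translation":[-0.18,0.287,0],"dr":[0,0,0.012]}
    - {"gripper":-1,"translation":[-0.18,0.287,0],"dr":[0,0,0.012]}
    - {"gripper":-1,"translation":[-0.18,0.287,0],"dr":[0,0,0.012]}
    - {"gripper":-1,"translation":[-0.18,0.287,0],"dr":[0,0,0.012]}
    - {"gripper":-1,"translation":[0,0,0],"dr":[0,0,0]}
    - {"gripper":-1,"translation":[0,0,0],"dr":[0,0,0]}

```text
clock: 22.9
eef_pos: [429.0, 280.8, 219.2]
tcp_rot: [-3.14, 0.001, 1.542]
contact_force: [0.6, -0.5, -0.0]
opening: 1.0
```

```bash
python3 look.py w10; python3 - <<'E'
from h import *
a=cv2.imread("pics/w9.png");b=cv2.imread("pics/w10.png");t=r.grab_frame("top");cv2.imwrite("pics/t10.png",t)
cv2.imwrite("pics/m10.png",np.vstack([np.hstack([cv2.resize(a,(400,300)),cv2.resize(b,(400,300))]),np.hstack([cv2.resize(t,(400,300)),cv2.resize(t[130:280,290:490],(400,300))])]))
E
```

```text
22.9 [429.  280.8 219.2] [-3.140e+00  1.000e-03  1.542e+00] [ 0.58 -0.96]
[357. 413.] [601.7 304. ] [33.3 34.9] 1.65 delta [172.7  23.2]
[193. 252.] [453.9 180.4] [30.  42.7] 0.321 delta [  24.9 -100.4]
[ 64. 222.] [427.7  87.5] [29.7 44.1] 0.188 delta [  -1.3 -193.3]
[321. 215.] [428.3 278.6] [39.2 45.4] 3.127 delta [-0.7 -2.2]
[142.  57.] [316.3 162. ] [27.1 39.2] 2.186 delta [-112.7 -118.8]
```

View pics/m10.png

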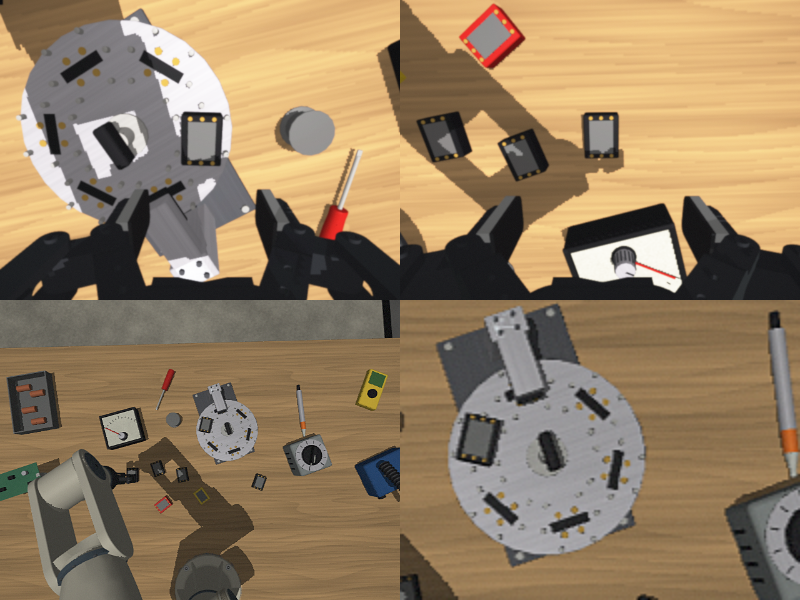

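Module B sits flat in its nest (top-left and bottom-right panels). Nothing else has moved. Grasping C.

jog_arm:
  deltas:
    - {"gripper":-1,"translation":[0.01,-0.02,-0.35],"dr":[0,0,0.01]}
    - {"gripper":-1,"translation":[0,0,-0.35],"dr":[0,0,0]}
    - {"gripper":-1,"translation":[0,0,-0.35],"dr":[0,0,0]}
    - {"gripper":-1,"translation":[0,0,-0.35],"dr":[0,0,0]}
    - {"gripper":-1,"translation":[0,0,-0.3],"dr":[0,0,0]}
    - {"gripper":-1,"translation":[0,0,-0.17],"dr":[0,0,0]}
    - {"gripper":1,"translation":[0,0,0],"dr":[0,0,0]}
    - {"gripper":1,"translation":[0,0,0],"dr":[0,0,0]}
    - {"gripper":1,"translation":[0,0,0],"dr":[0,0,0]}
    - {"gripper":1,"translation":[0,0,0],"dr":[0,0,0]}
    - {"gripper":1,"translation":[0,0,0],"dr":[0,0,0]}
    - {"gripper":1,"translation":[0,0,0],"dr":[0,0,0]}
  squeeze: 60

```text
clock: 24.0
eef_pos: [432.6, 278.3, 34.8]
tcp_rot: [3.139, -0.001, 1.554]
contact_force: [1.1, -1.4, 8.7]
opening: 0.475
```

jog_arm:
  deltas:
    - {"gripper":1,"translation":[0,0,0],"dr":[0,0,0]}
    - {"gripper":1,"translation":[0,0,0.2],"dr":[0,0,0]}
    - {"gripper":1,"translation":[0,0,0.3],"dr":[0,0,0]}
    - {"gripper":1,"translation":[0,0,0.3],"dr":[0,0,0]}
    - {"gripper":1,"translation":[0,0,0.3],"dr":[0,0,0]}
    - {"gripper":1,"translation":[0,0,0.3],"dr":[0,0,0]}
    - {"gripper":1,"translation":[0,0,0],"dr":[0,0,0]}

```text
clock: 24.58
eef_pos: [434.0, 279.7, 179.4]
tcp_rot: [3.133, -0.005, 1.554]
contact_force: [0.4, 1.7, -0.8]
opening: 0.479
```

```bash
cat > held.py <<'E'
import sys
from h import *
s=r.sense();e=s["eef_pos"];c=r.calibration("wrist");im=r.grab_frame("wrist");cv2.imwrite(f"pics/{sys.argv[1]}.png",im)
h=cv2.cvtColor(im,cv2.COLOR_BGR2HSV)
m=((h[...,0]>12)&(h[...,0]<32)&(h[...,1]>150)&(h[...,2]>70)).astype(np.uint8); m[:230]=0;m[:,:230]=0;m[:,420:]=0
psi=s["tcp_rot"][2];tx=np.array([np.cos(psi),np.sin(psi)]);ty=np.array([np.sin(psi),-np.cos(psi)])
n,l,st,ce=cv2.connectedComponentsWithStats(m)
g=[]
for i in range(1,n):
    if st[i,4]>60 and st[i,4]<400 and st[i,2]<24 and st[i,3]<24:
        d=ray("wrist",ce[i],e[2]-8,c)[:2]-e[:2];g.append((ce[i].round(),st[i,4],(d@tx).round(1),(d@ty).round(1)))
print(round(s["clock"],1),e.round(1),s["tcp_rot"].round(3),round(float(s["opening"]),3),s["qpos"].round(2)[[0,5]])
for x in g:print(*x)
E
python3 held.py w11
```

```text
24.6 [434.  279.7 179.4] [ 3.133 -0.005  1.554] 0.479 [ 0.57 -0.98]
[285. 272.] 69 -11.9 -25.6
[289. 397.] 106 -11.9 19.5
[324. 397.] 105 -0.1 19.6
[358. 397.] 98 11.6 19.7
```

jog_arm:
  deltas:
    - {"gripper":1,"translation":[0.082,-0.258,0],"dr":[0,0,0.0446]}
    - {"gripper":1,"translation":[0.082,-0.258,0],"dr":[0,0,0.0446]}
    - {"gripper":1,"translation":[0.082,-0.258,0],"dr":[0,0,0.0446]}
    - {"gripper":1,"translation":[0.082,-0.258,0],"dr":[0,0,0.0446]}
    - {"gripper":1,"translation":[0.082,-0.258,0],"dr":[0,0,0.0446]}
    - {"gripper":1,"translation":[0.082,-0.258,0],"dr":[0,0,0.0446]}
    - {"gripper":1,"translation":[0.082,-0.258,0],"dr":[0,0,0.0446]}
    - {"gripper":1,"translation":[0.082,-0.258,0],"dr":[0,0,0.0446]}
    - {"gripper":1,"translation":[0.082,-0.258,0],"dr":[0,0,0.0446]}
    - {"gripper":1,"translation":[0.082,-0.258,0],"dr":[0,0,0.0446]}
    - {"gripper":1,"translation":[0.082,-0.258,0],"dr":[0,0,0.0446]}
    - {"gripper":1,"translation":[0.082,-0.258,0],"dr":[0,0,0.0446]}

```text
clock: 25.63
eef_pos: [529.2, -33.0, 172.2]
tcp_rot: [-3.141, -0.001, 2.398]
contact_force: [-0.1, 0.5, -1.8]
opening: 0.472
```

jog_arm:
  deltas:
    - {"gripper":1,"translation":[0,0,-0.2],"dr":[0,0,0]}
    - {"gripper":1,"translation":[0,0,-0.3],"dr":[0,0,0]}
    - {"gripper":1,"translation":[0,0,-0.1],"dr":[0,0,0]}
    - {"gripper":1,"translation":[0,0,0],"dr":[0,0,0]}
    - {"gripper":1,"translation":[0,0,0],"dr":[0,0,0]}

```text
clock: 26.05
eef_pos: [529.0, -31.4, 112.6]
tcp_rot: [-3.14, -0.002, 2.395]
contact_force: [0.5, 0.8, -1.5]
opening: 0.472
```

```bash
sed -i 's/e\[2\]-8,c/e[2]-float(sys.argv[2]),c/' held.py; python3 held.py w12 10.8
```

```text
26.1 [529.  -31.4 112.6] [-3.140e+00 -2.000e-03  2.395e+00] 0.472 [-0.06 -2.46]
[286. 272.] 133 -11.7 -24.4
[324. 272.] 133 0.2 -24.4
[362. 272.] 135 12.2 -24.2
[289. 397.] 101 -11.9 21.2
[324. 397.] 100 0.1 21.3
[359. 397.] 114 12.1 21.4
[253. 423.] 91 -24.7 32.1
```

jog_arm:
  deltas:
    - {"gripper":1,"translation":[0.033,0.012,0],"dr":[0,0,0]}
    - {"gripper":1,"translation":[0,0,-0.08],"dr":[0,0,0]}
    - {"gripper":1,"translation":[0,0,-0.07],"dr":[0,0,0]}
    - {"gripper":1,"translation":[0,0,-0.05],"dr":[0,0,0]}
    - {"gripper":1,"translation":[0,0,-0.02],"dr":[0,0,0]}
    - {"gripper":1,"translation":[0,0,0],"dr":[0,0,0]}
    - {"gripper":1,"translation":[0,0,0],"dr":[0,0,0]}

```text
clock: 26.68
eef_pos: [532.9, -30.5, 90.9]
tcp_rot: [-3.141, -0.0, 2.395]
contact_force: [-0.4, 0.3, -1.4]
opening: 0.47
```

jog_arm:
  deltas:
    - {"gripper":1,"translation":[0,0,-0.02],"dr":[0,0,0]}
    - {"gripper":1,"translation":[0,0,0],"dr":[0,0,0]}
    - {"gripper":-0.4,"translation":[0,0,0],"dr":[0,0,0]}
    - {"gripper":-0.4,"translation":[0,0,0],"dr":[0,0,0]}
    - {"gripper":-0.4,"translation":[0,0,0],"dr":[0,0,0]}
    - {"gripper":-0.4,"translation":[0,0,0.15],"dr":[0,0,0]}
    - {"gripper":-0.4,"translation":[0,0,0.3],"dr":[0,0,0]}
    - {"gripper":-0.4,"translation":[0,0,0.3],"dr":[0,0,0]}
    - {"gripper":-0.4,"translation":[0,0,0.3],"dr":[0,0,0]}
    - {"gripper":-0.4,"translation":[0,0,0.25],"dr":[0,0,0]}
    - {"gripper":-0.4,"translation":[0,0,0],"dr":[0,0,0]}

```text
clock: 27.6
eef_pos: [535.8, -30.7, 224.5]
tcp_rot: [3.136, 0.007, 2.395]
contact_force: [1.0, -0.0, -0.3]
opening: 0.698
```

```bash
python3 - <<'E'
from h import *
cv2.imwrite("pics/w13.png",r.grab_frame("wrist"))
E
```

jog_arm:
  deltas:
    - {"gripper":-1,"translation":[-0.1,0.264,0],"dr":[0,0,-0.04]}
    - {"gripper":-1,"translation":[-0.1,0.264,0],"dr":[0,0,-0.04]}
    - {"gripper":-1,"translation":[-0.1,0.264,0],"dr":[0,0,-0.04]}
    - {"gripper":-1,"translation":[-0.1,0.264,0],"dr":[0,0,-0.04]}
    - {"gripper":-1,"translation":[-0.1,0.264,0],"dr":[0,0,-0.04]}
    - {"gripper":-1,"translation":[-0.1,0.264,0],"dr":[0,0,-0.04]}
    - {"gripper":-1,"translation":[-0.1,0.264,0],"dr":[0,0,-0.04]}
    - {"gripper":-1,"translation":[-0.1,0.264,0],"dr":[0,0,-0.04]}
    - {"gripper":-1,"translation":[0,0,0],"dr":[0,0,0]}
    - {"gripper":-1,"translation":[0,0,0],"dr":[0,0,0]}

```text
clock: 28.48
eef_pos: [452.0, 181.5, 218.1]
tcp_rot: [-3.14, 0.0, 1.896]
contact_force: [-1.3, -0.4, -0.8]
opening: 0.999
```

```bash
python3 look.py w14
```

```text
28.5 [452.  181.5 218.1] [-3.14   0.     1.896] [ 0.38 -1.52]
[421. 426.] [599.9 319. ] [33.4 35.7] 0.715 delta [147.9 137.5]
[322. 215.] [451.5 180.3] [38.3 45.3] 0.34 delta [-0.5 -1.2]
[207. 142.] [427.7  86.6] [29.9 41. ] 0.099 delta [-24.3 -94.9]
[362.  16.] [317.1 162.3] [27.  38.8] 2.157 delta [-134.9  -19.2]
```

jog_arm:
  deltas:
    - {"gripper":-1,"translation":[0,0,-0.35],"dr":[0,0,0]}
    - {"gripper":-1,"translation":[0,0,-0.35],"dr":[0,0,0]}
    - {"gripper":-1,"translation":[0,0,-0.35],"dr":[0,0,0]}
    - {"gripper":-1,"translation":[0,0,-0.35],"dr":[0,0,0]}
    - {"gripper":-1,"translation":[0,0,-0.3],"dr":[0,0,0]}
    - {"gripper":-1,"translation":[0,0,-0.15],"dr":[0,0,0]}
    - {"gripper":1,"translation":[0,0,0],"dr":[0,0,0]}
    - {"gripper":1,"translation":[0,0,0],"dr":[0,0,0]}
    - {"gripper":1,"translation":[0,0,0],"dr":[0,0,0]}
    - {"gripper":1,"translation":[0,0,0],"dr":[0,0,0]}
    - {"gripper":1,"translation":[0,0,0],"dr":[0,0,0]}
    - {"gripper":1,"translation":[0,0,0],"dr":[0,0,0]}
  squeeze: 60

```text
clock: 29.53
eef_pos: [454.2, 180.8, 35.7]
tcp_rot: [3.139, 0.0, 1.892]
contact_force: [-0.7, -3.5, 7.1]
opening: 0.471
```

jog_arm:
  deltas:
    - {"gripper":1,"translation":[0,0,0],"dr":[0,0,0]}
    - {"gripper":1,"translation":[0,0,0.2],"dr":[0,0,0]}
    - {"gripper":1,"translation":[0,0,0.3],"dr":[0,0,0]}
    - {"gripper":1,"translation":[0,0,0.3],"dr":[0,0,0]}
    - {"gripper":1,"translation":[0,0,0.3],"dr":[0,0,0]}
    - {"gripper":1,"translation":[0,0,0.3],"dr":[0,0,0]}
    - {"gripper":1,"translation":[0,0,0],"dr":[0,0,0]}

```text
clock: 30.12
eef_pos: [456.0, 181.9, 180.2]
tcp_rot: [3.132, -0.001, 1.892]
contact_force: [1.2, -0.2, -0.0]
opening: 0.472
```

```bash
python3 held.py w15 10
```

```text
30.1 [456.  181.9 180.2] [ 3.132e+00 -1.000e-03  1.892e+00] 0.472 [ 0.38 -1.52]
[322. 275.] 63 -0.6 -23.5
[286. 276.] 125 -11.8 -23.4
[289. 399.] 90 -11.9 22.0
[324. 400.] 93 -0.1 22.1
[358. 400.] 70 11.6 22.2
```

jog_arm:
  deltas:
    - {"gripper":1,"translation":[0.163,-0.27,0.01],"dr":[0,0,0.0267]}
    - {"gripper":1,"translation":[0.163,-0.27,0.01],"dr":[0,0,0.0267]}
    - {"gripper":1,"translation":[0.163,-0.27,0.01],"dr":[0,0,0.0267]}
    - {"gripper":1,"translation":[0.163,-0.27,0.01],"dr":[0,0,0.0267]}
    - {"gripper":1,"translation":[0.163,-0.27,0.01],"dr":[0,0,0.0267]}
    - {"gripper":1,"translation":[0.163,-0.27,0.01],"dr":[0,0,0.0267]}
    - {"gripper":1,"translation":[0.163,-0.27,0],"dr":[0,0,0.0267]}
    - {"gripper":1,"translation":[0.163,-0.27,0],"dr":[0,0,0.0267]}
    - {"gripper":1,"translation":[0.163,-0.27,0],"dr":[0,0,0.0267]}
    - {"gripper":1,"translation":[0.163,-0.27,0],"dr":[0,0,0.0267]}
    - {"gripper":1,"translation":[0.163,-0.27,0],"dr":[0,0,0.0267]}
    - {"gripper":1,"translation":[0.163,-0.27,0],"dr":[0,0,0.0267]}

```text
clock: 31.17
eef_pos: [648.5, -144.7, 178.9]
tcp_rot: [-3.141, -0.001, 2.398]
contact_force: [0.6, 0.9, -1.5]
opening: 0.474
```

jog_arm:
  deltas:
    - {"gripper":1,"translation":[0.02,0.01,-0.2],"dr":[0,0,0]}
    - {"gripper":1,"translation":[0.01,0,-0.3],"dr":[0,0,0]}
    - {"gripper":1,"translation":[0,0,-0.1],"dr":[0,0,0]}
    - {"gripper":1,"translation":[0,0,0],"dr":[0,0,0]}
    - {"gripper":1,"translation":[0,0,0],"dr":[0,0,0]}

```text
clock: 31.58
eef_pos: [650.8, -141.9, 119.4]
tcp_rot: [-3.14, -0.002, 2.396]
contact_force: [0.2, -0.4, -0.9]
opening: 0.473
```

```bash
python3 held.py w16 11.7
```

```text
31.6 [ 650.8 -141.9  119.4] [-3.140e+00 -2.000e-03  2.396e+00] 0.473 [-0.22 -2.61]
[286. 276.] 141 -11.8 -22.7
[324. 276.] 137 0.2 -22.7
[362. 276.] 137 12.2 -22.7
[289. 399.] 103 -11.9 23.0
[324. 399.] 105 0.1 22.8
[358. 399.] 113 12.0 23.1
[373. 422.] 103 17.5 32.4
```

Centred. Nudge (+0.9,−0.8), lower about 29 mm, release, then go to D.

jog_arm:
  deltas:
    - {"gripper":1,"translation":[0.008,-0.01,0],"dr":[0,0,0]}
    - {"gripper":1,"translation":[0,0,-0.12],"dr":[0,0,0]}
    - {"gripper":1,"translation":[0,0,-0.09],"dr":[0,0,0]}
    - {"gripper":1,"translation":[0,0,-0.05],"dr":[0,0,0]}
    - {"gripper":1,"translation":[0,0,-0.02],"dr":[0,0,0]}
    - {"gripper":1,"translation":[0,0,0],"dr":[0,0,0]}
    - {"gripper":1,"translation":[0,0,0],"dr":[0,0,0]}

```text
clock: 32.22
eef_pos: [652.4, -143.3, 91.9]
tcp_rot: [-3.141, -0.0, 2.396]
contact_force: [-0.2, -0.5, -1.3]
opening: 0.472
```

jog_arm:
  deltas:
    - {"gripper":1,"translation":[0,0,-0.02],"dr":[0,0,0]}
    - {"gripper":1,"translation":[0,0,0],"dr":[0,0,0]}
    - {"gripper":-0.4,"translation":[0,0,0],"dr":[0,0,0]}
    - {"gripper":-0.4,"translation":[0,0,0],"dr":[0,0,0]}
    - {"gripper":-0.4,"translation":[0,0,0],"dr":[0,0,0]}
    - {"gripper":-0.4,"translation":[0,0,0.15],"dr":[0,0,0]}
    - {"gripper":-0.4,"translation":[0,0,0.3],"dr":[0,0,0]}
    - {"gripper":-0.4,"translation":[0,0,0.3],"dr":[0,0,0]}
    - {"gripper":-0.4,"translation":[0,0,0.3],"dr":[0,0,0]}
    - {"gripper":-0.4,"translation":[0,0,0.25],"dr":[0,0,0]}
    - {"gripper":-0.4,"translation":[0,0,0],"dr":[0,0,0]}

```text
clock: 33.13
eef_pos: [655.3, -143.9, 226.5]
tcp_rot: [3.137, 0.008, 2.396]
contact_force: [0.4, -0.5, 0.6]
opening: 0.704
```

jog_arm:
  deltas:
    - {"gripper":-1,"translation":[-0.225,0.231,0],"dr":[0,0,-0.042]}
    - {"gripper":-1,"translation":[-0.225,0.231,0],"dr":[0,0,-0.042]}
    - {"gripper":-1,"translation":[-0.225,0.231,0],"dr":[0,0,-0.042]}
    - {"gripper":-1,"translation":[-0.225,0.231,0],"dr":[0,0,-0.042]}
    - {"gripper":-1,"translation":[-0.225,0.231,0],"dr":[0,0,-0.042]}
    - {"gripper":-1,"translation":[-0.225,0.231,0],"dr":[0,0,-0.042]}
    - {"gripper":-1,"translation":[-0.225,0.231,0],"dr":[0,0,-0.042]}
    - {"gripper":-1,"translation":[-0.225,0.231,0],"dr":[0,0,-0.042]}
    - {"gripper":-1,"translation":[-0.225,0.231,0],"dr":[0,0,-0.042]}
    - {"gripper":-1,"translation":[-0.225,0.231,0],"dr":[0,0,-0.042]}
    - {"gripper":-1,"translation":[0,0,0],"dr":[0,0,0]}
    - {"gripper":-1,"translation":[0,0,0],"dr":[0,0,0]}

```text
clock: 34.13
eef_pos: [426.5, 88.5, 220.1]
tcp_rot: [3.141, 0.0, 1.739]
contact_force: [0.3, 0.1, 0.5]
opening: 0.998
```

```bash
python3 look.py w17
```

```text
34.1 [426.5  88.5 220.1] [3.141 0.    1.739] [ 0.2  -1.54]
[316. 430.] [615.7 113.7] [40.2 47.4] 1.544 delta [189.2  25.2]
[ 50. 389.] [ 611.7 -113.1] [26.5 37.1] 1.936 delta [ 185.2 -201.6]
[113. 343.] [559.6 -62.7] [25.9 34.2] 2.501 delta [ 133.1 -151.2]
[321. 213.] [425.2  86.2] [37.8 45.5] 0.182 delta [-1.3 -2.3]
[237.  85.] [346.3  15.1] [25.8 38.3] 0.621 delta [-80.2 -73.4]
[457.  77.] [316.5 162. ] [26.9 40.2] 2.203 delta [-110.    73.5]
```

jog_arm:
  deltas:
    - {"gripper":-1,"translation":[-0.005,-0.015,-0.35],"dr":[0,0,0]}
    - {"gripper":-1,"translation":[0,0,-0.35],"dr":[0,0,0]}
    - {"gripper":-1,"translation":[0,0,-0.35],"dr":[0,0,0]}
    - {"gripper":-1,"translation":[0,0,-0.35],"dr":[0,0,0]}
    - {"gripper":-1,"translation":[0,0,-0.3],"dr":[0,0,0]}
    - {"gripper":-1,"translation":[0,0,-0.17],"dr":[0,0,0]}
    - {"gripper":1,"translation":[0,0,0],"dr":[0,0,0]}
    - {"gripper":1,"translation":[0,0,0],"dr":[0,0,0]}
    - {"gripper":1,"translation":[0,0,0],"dr":[0,0,0]}
    - {"gripper":1,"translation":[0,0,0],"dr":[0,0,0]}
    - {"gripper":1,"translation":[0,0,0],"dr":[0,0,0]}
    - {"gripper":1,"translation":[0,0,0],"dr":[0,0,0]}
  squeeze: 60

```text
clock: 35.18
eef_pos: [428.2, 86.2, 34.6]
tcp_rot: [3.138, 0.0, 1.736]
contact_force: [0.8, -1.8, 8.9]
opening: 0.477
```

jog_arm:
  deltas:
    - {"gripper":1,"translation":[0,0,0],"dr":[0,0,0]}
    - {"gripper":1,"translation":[0,0,0.2],"dr":[0,0,0]}
    - {"gripper":1,"translation":[0,0,0.3],"dr":[0,0,0]}
    - {"gripper":1,"translation":[0,0,0.3],"dr":[0,0,0]}
    - {"gripper":1,"translation":[0,0,0.3],"dr":[0,0,0]}
    - {"gripper":1,"translation":[0,0,0.3],"dr":[0,0,0]}
    - {"gripper":1,"translation":[0,0,0],"dr":[0,0,0]}

```text
clock: 35.77
eef_pos: [430.0, 86.8, 178.9]
tcp_rot: [3.132, -0.0, 1.736]
contact_force: [1.5, 0.7, -0.5]
opening: 0.473
```

```bash
python3 held.py w18 11
```

```text
35.8 [430.   86.8 178.9] [ 3.132 -0.     1.736] 0.473 [ 0.2  -1.54]
[286. 276.] 127 -12.0 -23.1
[289. 400.] 94 -12.2 23.0
[324. 400.] 94 -0.1 23.0
[358. 400.] 94 11.9 23.1
```

jog_arm:
  deltas:
    - {"gripper":1,"translation":[0.07,-0.165,0],"dr":[0,0,-0.0762]}
    - {"gripper":1,"translation":[0.07,-0.165,0],"dr":[0,0,-0.0762]}
    - {"gripper":1,"translation":[0.07,-0.165,0],"dr":[0,0,-0.0762]}
    - {"gripper":1,"translation":[0.07,-0.165,0],"dr":[0,0,-0.0762]}
    - {"gripper":1,"translation":[0.07,-0.165,0],"dr":[0,0,-0.0762]}
    - {"gripper":1,"translation":[0.07,-0.165,0],"dr":[0,0,-0.0762]}
    - {"gripper":1,"translation":[0.07,-0.165,0],"dr":[0,0,-0.0762]}
    - {"gripper":1,"translation":[0.07,-0.165,0],"dr":[0,0,-0.0762]}
    - {"gripper":1,"translation":[0.07,-0.165,0],"dr":[0,0,-0.0762]}
    - {"gripper":1,"translation":[0.07,-0.165,0],"dr":[0,0,-0.0762]}
    - {"gripper":1,"translation":[0.07,-0.165,0],"dr":[0,0,-0.0762]}
    - {"gripper":1,"translation":[0.07,-0.165,0],"dr":[0,0,-0.0762]}

```text
clock: 36.82
eef_pos: [510.5, -112.5, 172.1]
tcp_rot: [-3.141, 0.001, 0.294]
contact_force: [0.2, 1.6, -1.2]
opening: 0.474
```

jog_arm:
  deltas:
    - {"gripper":1,"translation":[0.02,0,-0.2],"dr":[0,0,0]}
    - {"gripper":1,"translation":[0.01,0,-0.3],"dr":[0,0,0]}
    - {"gripper":1,"translation":[0,0,-0.1],"dr":[0,0,0]}
    - {"gripper":1,"translation":[0,0,0],"dr":[0,0,0]}
    - {"gripper":1,"translation":[0,0,0],"dr":[0,0,0]}

```text
clock: 37.23
eef_pos: [513.1, -111.5, 112.6]
tcp_rot: [-3.14, 0.002, 0.3]
contact_force: [0.5, 0.7, -0.5]
opening: 0.471
```

```bash
python3 held.py w19 10.6
```

```text
37.2 [ 513.1 -111.5  112.6] [-3.14e+00  2.00e-03  3.00e-01] 0.471 [-0.22 -0.52]
[286. 275.] 161 -12.3 -23.0
[323. 276.] 159 -0.4 -22.9
[362. 276.] 164 11.7 -23.0
[289. 400.] 107 -12.4 22.7
[324. 400.] 102 -0.4 22.6
[358. 400.] 105 11.6 22.6
[379. 431.] 113 19.0 35.6
```

jog_arm:
  deltas:
    - {"gripper":1,"translation":[0,0,-0.1],"dr":[0,0,0]}
    - {"gripper":1,"translation":[0,0,-0.07],"dr":[0,0,0]}
    - {"gripper":1,"translation":[0,0,-0.05],"dr":[0,0,0]}
    - {"gripper":1,"translation":[0,0,-0.02],"dr":[0,0,0]}
    - {"gripper":1,"translation":[0,0,0],"dr":[0,0,0]}
    - {"gripper":1,"translation":[0,0,0],"dr":[0,0,0]}

```text
clock: 37.78
eef_pos: [513.9, -111.8, 89.0]
tcp_rot: [-3.142, 0.0, 0.3]
contact_force: [-0.6, 0.9, -2.4]
opening: 0.471
```

jog_arm:
  deltas:
    - {"gripper":-0.4,"translation":[0,0,0],"dr":[0,0,0]}
    - {"gripper":-0.4,"translation":[0,0,0],"dr":[0,0,0]}
    - {"gripper":-0.4,"translation":[0,0,0],"dr":[0,0,0]}
    - {"gripper":-0.4,"translation":[0,0,0.15],"dr":[0,0,0]}
    - {"gripper":-0.4,"translation":[0,0,0.3],"dr":[0,0,0]}
    - {"gripper":-0.4,"translation":[0,0,0.3],"dr":[0,0,0]}
    - {"gripper":-0.4,"translation":[0,0,0.3],"dr":[0,0,0]}
    - {"gripper":-0.4,"translation":[0,0,0.25],"dr":[0,0,0]}
    - {"gripper":-0.4,"translation":[0,0,0],"dr":[0,0,0]}

```text
clock: 38.53
eef_pos: [516.6, -112.4, 224.3]
tcp_rot: [3.138, -0.007, 0.299]
contact_force: [0.7, 0.0, 0.8]
opening: 0.699
```

jog_arm:
  deltas:
    - {"gripper":-1,"translation":[-0.15,-0.115,0],"dr":[0,0,0.071]}
    - {"gripper":-1,"translation":[-0.15,-0.115,0],"dr":[0,0,0.071]}
    - {"gripper":-1,"translation":[-0.15,-0.115,0],"dr":[0,0,0.071]}
    - {"gripper":-1,"translation":[-0.15,-0.115,0],"dr":[0,0,0.071]}
    - {"gripper":-1,"translation":[-0.15,-0.115,0],"dr":[0,0,0.071]}
    - {"gripper":-1,"translation":[-0.15,-0.115,0],"dr":[0,0,0.071]}
    - {"gripper":-1,"translation":[-0.15,-0.115,0],"dr":[0,0,0.071]}
    - {"gripper":-1,"translation":[-0.15,-0.115,0],"dr":[0,0,0.071]}
    - {"gripper":-1,"translation":[0,0,0],"dr":[0,0,0]}
    - {"gripper":-1,"translation":[0,0,0],"dr":[0,0,0]}

```text
clock: 39.37
eef_pos: [393.5, -204.1, 218.9]
tcp_rot: [3.142, -0.0, 1.188]
contact_force: [-0.7, -0.7, 0.5]
opening: 1.005
```

```bash
python3 look.py w20; python3 - <<'E'
from h import *
b=cv2.imread("pics/w20.png");t=r.grab_frame("top");cv2.imwrite("pics/t20.png",t)
cv2.imwrite("pics/m20.png",np.hstack([cv2.resize(b,(400,300)),cv2.resize(t[130:280,290:490],(400,300))]))
E
```

```text
39.4 [ 393.5 -204.1  218.9] [ 3.142 -0.     1.188] [-0.48 -1.67]
[624. 324.] [565.5 -15.9] [24.3 45.8] 2.96 delta [172.  188.2]
[364. 190.] [ 386.5 -170.2] [38.5 51.1] 2.75 delta [-7.  33.9]
[606.  29.] [346.6  14.8] [27.2 38.4] 0.633 delta [-46.9 218.9]
```

View pics/m20.png

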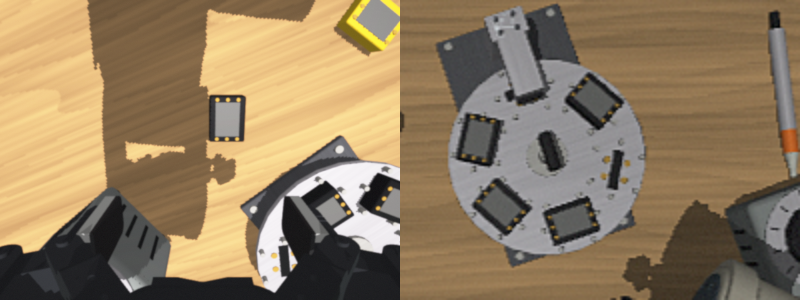

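Four modules are seated. Module E was knocked aside to about (387,−170); re-centring over it.

jog_arm:
  deltas:
    - {"gripper":-1,"translation":[-0.03,0.17,0],"dr":[0,0,0]}
    - {"gripper":-1,"translation":[-0.02,0.16,0],"dr":[0,0,0]}
    - {"gripper":-1,"translation":[0,0,0],"dr":[0,0,0]}
    - {"gripper":-1,"translation":[0,0,0],"dr":[0,0,0]}

```text
clock: 39.8
eef_pos: [389.5, -170.1, 219.1]
tcp_rot: [3.141, 0.0, 1.193]
contact_force: [0.2, -0.5, 0.0]
opening: 1.0
```

```bash
python3 look.py w21
```

```text
39.8 [ 389.5 -170.1  219.1] [3.141 0.    1.193] [-0.42 -1.61]
[594. 351.] [575.6  -8.2] [38.5 54.8] 0.823 delta [186.1 161.9]
[326. 212.] [ 387.5 -167.7] [33.2 50.5] 2.779 delta [-2.   2.4]
[557.  57.] [346.4  14.7] [26.7 38.9] 0.621 delta [-43.1 184.8]
```

jog_arm:
  deltas:
    - {"gripper":-1,"translation":[-0.035,0.03,-0.35],"dr":[0,0,0]}
    - {"gripper":-1,"translation":[0,0,-0.35],"dr":[0,0,0]}
    - {"gripper":-1,"translation":[0,0,-0.35],"dr":[0,0,0]}
    - {"gripper":-1,"translation":[0,0,-0.35],"dr":[0,0,0]}
    - {"gripper":-1,"translation":[0,0,-0.3],"dr":[0,0,0]}
    - {"gripper":-1,"translation":[0,0,-0.16],"dr":[0,0,0]}
    - {"gripper":1,"translation":[0,0,0],"dr":[0,0,0]}
    - {"gripper":1,"translation":[0,0,0],"dr":[0,0,0]}
    - {"gripper":1,"translation":[0,0,0],"dr":[0,0,0]}
    - {"gripper":1,"translation":[0,0,0],"dr":[0,0,0]}
    - {"gripper":1,"translation":[0,0,0],"dr":[0,0,0]}
    - {"gripper":1,"translation":[0,0,0],"dr":[0,0,0]}
  squeeze: 60

```text
clock: 40.85
eef_pos: [386.6, -168.4, 34.6]
tcp_rot: [3.138, 0.0, 1.192]
contact_force: [-1.1, 0.4, 8.7]
opening: 0.476
```

jog_arm:
  deltas:
    - {"gripper":1,"translation":[0,0,0],"dr":[0,0,0]}
    - {"gripper":1,"translation":[0,0,0.2],"dr":[0,0,0]}
    - {"gripper":1,"translation":[0,0,0.3],"dr":[0,0,0]}
    - {"gripper":1,"translation":[0,0,0.3],"dr":[0,0,0]}
    - {"gripper":1,"translation":[0,0,0.3],"dr":[0,0,0]}
    - {"gripper":1,"translation":[0,0,0.3],"dr":[0,0,0]}
    - {"gripper":1,"translation":[0,0,0],"dr":[0,0,0]}

```text
clock: 41.43
eef_pos: [388.3, -169.1, 178.8]
tcp_rot: [3.132, 0.0, 1.192]
contact_force: [1.8, -1.1, -1.0]
opening: 0.478
```

```bash
python3 held.py w22 11
```

```text
41.4 [ 388.3 -169.1  178.8] [3.132 0.    1.192] 0.478 [-0.41 -1.61]
[286. 280.] 129 -12.2 -21.6
[323. 280.] 125 -0.3 -21.6
[362. 280.] 123 11.8 -21.6
[289. 404.] 91 -12.3 24.5
[324. 404.] 96 -0.3 24.6
[358. 403.] 96 11.8 24.5
```

jog_arm:
  deltas:
    - {"gripper":1,"translation":[0.186,0.003,0],"dr":[0,0,0.01]}
    - {"gripper":1,"translation":[0.186,0.003,0],"dr":[0,0,0.01]}
    - {"gripper":1,"translation":[0.186,0.003,0],"dr":[0,0,0.01]}
    - {"gripper":1,"translation":[0.186,0.003,0],"dr":[0,0,0.01]}
    - {"gripper":1,"translation":[0.186,0.003,0],"dr":[0,0,0.01]}
    - {"gripper":1,"translation":[0.186,0.003,0],"dr":[0,0,0.01]}
    - {"gripper":1,"translation":[0.186,0.003,0],"dr":[0,0,0.01]}
    - {"gripper":1,"translation":[0.186,0.003,0],"dr":[0,0,0.01]}
    - {"gripper":1,"translation":[0.186,0.003,0],"dr":[0,0,0.01]}
    - {"gripper":1,"translation":[0.186,0.003,0],"dr":[0,0,0.009]}
    - {"gripper":1,"translation":[0,0,0],"dr":[0,0,0]}

```text
clock: 42.4
eef_pos: [574.0, -164.7, 172.0]
tcp_rot: [3.14, -0.0, 1.349]
contact_force: [0.2, 0.2, -2.0]
opening: 0.473
```

jog_arm:
  deltas:
    - {"gripper":1,"translation":[0,0,-0.2],"dr":[0,0,0]}
    - {"gripper":1,"translation":[0,0,-0.3],"dr":[0,0,0]}
    - {"gripper":1,"translation":[0,0,-0.1],"dr":[0,0,0]}
    - {"gripper":1,"translation":[0,0,0],"dr":[0,0,0]}
    - {"gripper":1,"translation":[0,0,0],"dr":[0,0,0]}

```text
clock: 42.82
eef_pos: [570.5, -164.7, 112.5]
tcp_rot: [-3.139, -0.0, 1.347]
contact_force: [-0.2, 0.9, -0.9]
opening: 0.472
```

```bash
python3 held.py w23 10.6
```

```text
42.8 [ 570.5 -164.7  112.5] [-3.139 -0.     1.347] 0.472 [-0.28 -1.63]
[323. 280.] 144 -0.3 -21.8
[361. 280.] 144 11.7 -21.9
[286. 280.] 144 -12.2 -21.8
[289. 404.] 110 -12.2 23.8
[324. 403.] 98 -0.2 23.7
[358. 403.] 112 11.8 23.8
[385. 427.] 91 21.2 33.4
```

jog_arm:
  deltas:
    - {"gripper":1,"translation":[0.012,-0.02,0],"dr":[0,0,0]}
    - {"gripper":1,"translation":[0,0,-0.1],"dr":[0,0,0]}
    - {"gripper":1,"translation":[0,0,-0.06],"dr":[0,0,0]}
    - {"gripper":1,"translation":[0,0,0],"dr":[0,0,0]}
    - {"gripper":1,"translation":[0,0,0],"dr":[0,0,0]}

```text
clock: 43.28
eef_pos: [572.2, -166.7, 96.6]
tcp_rot: [-3.141, -0.0, 1.347]
contact_force: [-0.0, 0.7, -1.4]
opening: 0.472
```

jog_arm:
  deltas:
    - {"gripper":1,"translation":[0,0,-0.05],"dr":[0,0,0]}
    - {"gripper":1,"translation":[0,0,-0.03],"dr":[0,0,0]}
    - {"gripper":1,"translation":[0,0,0],"dr":[0,0,0]}
    - {"gripper":-0.4,"translation":[0,0,0],"dr":[0,0,0]}
    - {"gripper":-0.4,"translation":[0,0,0],"dr":[0,0,0]}
    - {"gripper":-0.4,"translation":[0,0,0],"dr":[0,0,0]}
    - {"gripper":-0.4,"translation":[0,0,0.15],"dr":[0,0,0]}
    - {"gripper":-0.4,"translation":[0,0,0.3],"dr":[0,0,0]}
    - {"gripper":-0.4,"translation":[0,0,0.3],"dr":[0,0,0]}
    - {"gripper":-0.4,"translation":[0,0,0.3],"dr":[0,0,0]}
    - {"gripper":-0.4,"translation":[0,0,0.25],"dr":[0,0,0]}
    - {"gripper":-0.4,"translation":[0,0,0],"dr":[0,0,0]}

```text
clock: 44.28
eef_pos: [575.3, -167.6, 224.9]
tcp_rot: [3.133, 0.001, 1.347]
contact_force: [1.2, -1.3, 0.4]
opening: 0.702
```

jog_arm:
  deltas:
    - {"gripper":-0.3,"translation":[0.03,0.133,0],"dr":[0,0,0.0593]}
    - {"gripper":-0.3,"translation":[0.03,0.133,0],"dr":[0,0,0.0593]}
    - {"gripper":-0.3,"translation":[0.03,0.133,0],"dr":[0,0,0.0593]}
    - {"gripper":-0.3,"translation":[0.03,0.133,0],"dr":[0,0,0.0593]}
    - {"gripper":-0.3,"translation":[0.03,0.133,0],"dr":[0,0,0.0593]}
    - {"gripper":-0.3,"translation":[0.03,0.133,0],"dr":[0,0,0.0593]}
    - {"gripper":-0.3,"translation":[0,0,0],"dr":[0,0,0]}
    - {"gripper":-0.3,"translation":[0,0,0],"dr":[0,0,0]}

```text
clock: 44.95
eef_pos: [590.5, -86.6, 218.8]
tcp_rot: [-3.141, -0.0, 1.905]
contact_force: [0.2, -0.9, -1.1]
opening: 0.65
```

```bash
python3 look.py w24
```

```text
45.0 [590.5 -86.6 218.8] [-3.141 -0.     1.905] [-0.15 -2.05]
[376. 383.] [710.7   1.6] [51.4 51.8] 0.388 delta [120.2  88.2]
[208. 165.] [ 582.8 -177.1] [42.6 56.2] 2.871 delta [ -7.7 -90.5]
[334. 105.] [ 514.1 -105.6] [43.1 59.5] 1.87 delta [-76.4 -19. ]
[27. 10.] [ 524.1 -313.7] [12.5 34.9] 1.904 delta [ -66.4 -227.1]
```

View pics/w24.png

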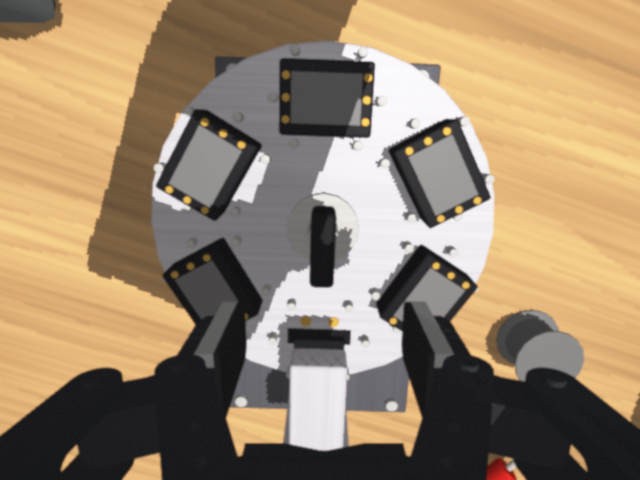

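All five modules are seated flat, and the bar at (322,245) is aligned with the jaws. Grip and turn −60°.

jog_arm:
  deltas:
    - {"gripper":-0.3,"translation":[0,-0.005,-0.3],"dr":[0,0,0]}
    - {"gripper":-0.3,"translation":[0,0,-0.3],"dr":[0,0,0]}
    - {"gripper":-0.3,"translation":[0,0,-0.25],"dr":[0,0,0]}
    - {"gripper":-0.3,"translation":[0,0,-0.19],"dr":[0,0,0]}
    - {"gripper":-0.3,"translation":[0,0,0],"dr":[0,0,0]}
    - {"gripper":1,"translation":[0,0,0],"dr":[0,0,0]}
    - {"gripper":1,"translation":[0,0,0],"dr":[0,0,0]}
    - {"gripper":1,"translation":[0,0,0],"dr":[0,0,0]}
    - {"gripper":1,"translation":[0,0,0],"dr":[0,0,0]}
    - {"gripper":1,"translation":[0,0,0],"dr":[0,0,0]}
    - {"gripper":1,"translation":[0,0,0],"dr":[0,0,0]}
  squeeze: 50

```text
clock: 45.92
eef_pos: [591.4, -87.2, 116.9]
tcp_rot: [3.139, 0.0, 1.906]
contact_force: [-2.2, 3.0, 5.6]
opening: 0.156
```

jog_arm:
  deltas:
    - {"gripper":1,"translation":[0,0,0],"dr":[0,0,-0.03]}
    - {"gripper":1,"translation":[0,0,0],"dr":[0,0,-0.06]}
    - {"gripper":1,"translation":[0,0,0],"dr":[0,0,-0.07]}
    - {"gripper":1,"translation":[0,0,0],"dr":[0,0,-0.07]}
    - {"gripper":1,"translation":[0,0,0],"dr":[0,0,-0.07]}
    - {"gripper":1,"translation":[0,0,0],"dr":[0,0,-0.07]}
    - {"gripper":1,"translation":[0,0,0],"dr":[0,0,-0.07]}
    - {"gripper":1,"translation":[0,0,0],"dr":[0,0,-0.07]}
    - {"gripper":1,"translation":[0,0,0],"dr":[0,0,-0.07]}
    - {"gripper":1,"translation":[0,0,0],"dr":[0,0,-0.06]}
    - {"gripper":1,"translation":[0,0,0],"dr":[0,0,-0.03]}
    - {"gripper":1,"translation":[0,0,0],"dr":[0,0,0]}

```text
clock: 46.92
eef_pos: [591.3, -86.8, 116.9]
tcp_rot: [3.141, -0.002, 0.849]
contact_force: [-1.8, 5.5, 6.8]
opening: 0.148
```

```bash
python3 - <<'E'
from h import *
s=r.sense()
for k in("eef_pos","tcp_rot","contact_force","wrist_torque","opening"):print(k,np.round(s[k],3))
E
```

```text
eef_pos [591.323 -86.802 116.933]
tcp_rot [ 3.141e+00 -2.000e-03  8.490e-01]
contact_force [-1.757  5.526  6.757]
wrist_torque [ 0.795  0.376 -0.42 ]
opening 0.148
```

jog_arm:
  deltas:
    - {"gripper":-0.3,"translation":[0,0,0],"dr":[0,0,0]}
    - {"gripper":-0.3,"translation":[0,0,0],"dr":[0,0,0]}
    - {"gripper":-0.3,"translation":[0,0,0],"dr":[0,0,0]}
    - {"gripper":-0.3,"translation":[0,0,0.2],"dr":[0,0,0]}
    - {"gripper":-0.3,"translation":[0,0,0.3],"dr":[0,0,0]}
    - {"gripper":-0.3,"translation":[0,0,0.3],"dr":[0,0,0]}
    - {"gripper":-0.3,"translation":[0,0,0.3],"dr":[0,0,0]}
    - {"gripper":-0.3,"translation":[0,0,0.3],"dr":[0,0,0]}
    - {"gripper":-0.3,"translation":[0,0,0],"dr":[0,0,0]}

```text
clock: 47.67
eef_pos: [593.6, -88.2, 261.6]
tcp_rot: [3.133, -0.005, 0.854]
contact_force: [0.8, 0.0, 1.2]
opening: 0.648
```

```bash
python3 look.py w25; cp w24.pkl /dev/null 2>/dev/null; python3 - <<'E'
from h import *
import pickle;pickle.dump(r.calibration("wrist"),open("w25.pkl","wb"))
t=r.grab_frame("top");cv2.imwrite("pics/t25.png",t)
b=cv2.imread("pics/w25.png")
cv2.imwrite("pics/m25.png",np.hstack([cv2.resize(b,(480,360)),cv2.resize(t[130:280,290:420],(312,360))]))
E
```

```text
47.7 [593.6 -88.2 261.6] [ 3.133 -0.005  0.854] [-0.15 -1.  ]
[515. 427.] [888.5 -94.2] [49.4 51.8] 2.459 delta [294.9  -6. ]
[624. 407.] [938.8  -1.7] [29.7 51.7] 2.632 delta [345.2  86.5]
[223. 266.] [ 578.9 -190.9] [37.9 49.4] 2.876 delta [ -14.7 -102.7]
[427. 154.] [619.5   1. ] [49.4 59. ] 2.965 delta [25.9 89.2]
[218. 147.] [ 504.8 -122.1] [49.6 54.8] 1.768 delta [-88.8 -33.9]
```

View pics/m25.png

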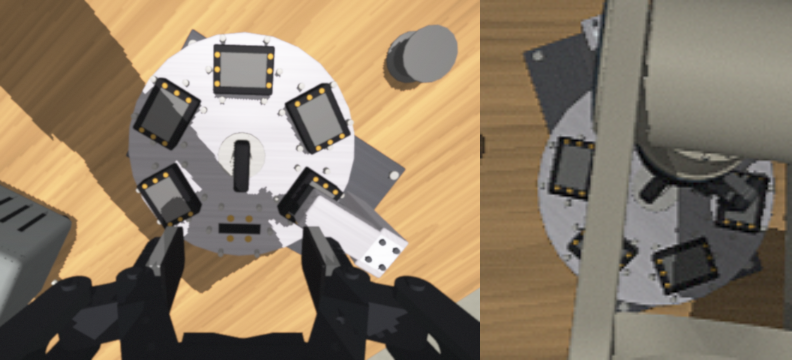

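The dial has turned one click and module B is under the head; the empty nest is at (239,229). Retreating the arm, then a final check of everything.

jog_arm:
  deltas:
    - {"gripper":-0.3,"translation":[-0.2,-0.2,0.1],"dr":[0,0,0]}
    - {"gripper":-0.3,"translation":[-0.2,-0.3,0.1],"dr":[0,0,0]}
    - {"gripper":-0.3,"translation":[-0.2,-0.3,0],"dr":[0,0,0]}
    - {"gripper":-0.3,"translation":[-0.2,-0.3,0],"dr":[0,0,0]}
    - {"gripper":-0.3,"translation":[-0.2,-0.3,0],"dr":[0,0,0]}
    - {"gripper":-0.3,"translation":[-0.2,-0.3,0],"dr":[0,0,0]}
    - {"gripper":-0.3,"translation":[-0.2,-0.3,0],"dr":[0,0,0]}
    - {"gripper":-0.3,"translation":[-0.2,-0.3,0],"dr":[0,0,0]}
    - {"gripper":-0.3,"translation":[-0.2,-0.3,0],"dr":[0,0,0]}
    - {"gripper":-0.3,"translation":[-0.2,-0.3,0],"dr":[0,0,0]}
    - {"gripper":-0.3,"translation":[-0.2,-0.3,0],"dr":[0,0,0]}
    - {"gripper":-0.3,"translation":[0,0,0],"dr":[0,0,0]}

```text
clock: 48.77
eef_pos: [367.0, -411.3, 273.5]
tcp_rot: [-3.14, 0.002, 0.851]
contact_force: [0.0, 0.2, 0.5]
opening: 0.649
```

```bash
python3 - <<'E'
from h import *
import pickle
c=pickle.load(open("w25.pkl","rb"));C=np.array([591.5,-87])
d=ray("wrist",(239*4/3,229*4/3),54,c)[:2]-C
print("empty nest",np.hypot(*d).round(1),np.degrees(np.arctan2(d[1],d[0])).round(1),"want -42.8")
t=r.grab_frame("top");sc=r.grab_frame("scene");cv2.imwrite("pics/t26.png",t)
f=cv2.resize
cv2.imwrite("pics/m26.png",np.vstack([np.hstack([f(t[130:280,300:500],(400,300),interpolation=2),f(t[155:255,140:240],(400,300),interpolation=2)]),np.hstack([f(t,(400,300)),f(sc[170:350,210:450],(400,300),interpolation=2)])]))
E
```

```text
empty nest 79.5 -43.9 want -42.8
```

View pics/m26.png

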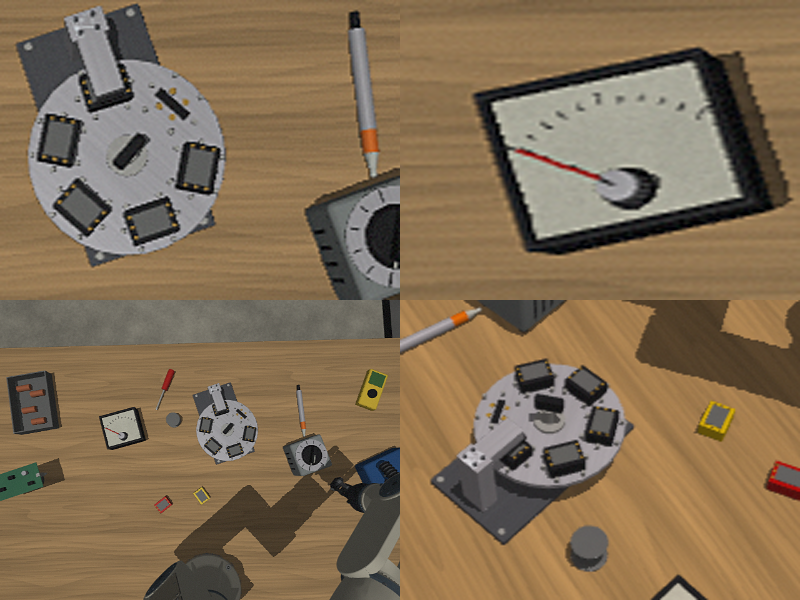

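```bash
python3 - <<'E'
import cv2,numpy as np
a=cv2.imread("pics/w2.png")[130:330,220:430];b=cv2.imread("pics/t26.png")[205:290,450:540]
cv2.imwrite("pics/m27.png",np.hstack([cv2.resize(a,(400,400)),cv2.resize(b,(400,400),interpolation=2)]))
E
```

```text
(no output)
```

View pics/m27.png

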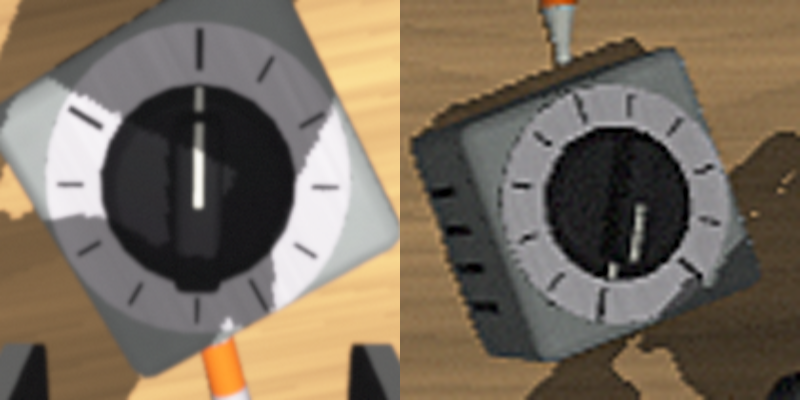

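The pointer sits exactly on the thick zero tick, with the scale running clockwise from it. Handing in.

```bash
python3 -c "
from rig import r
print(r.sign_off())"
```

```text
the job is handed in; nothing more can be done
None
```

The test bench is ready and the job is handed in at about 49 s of the 210 s allowed.

- **Variable transformer:** I turned it down before touching any module. The stop torque rose to about 0.67 N m, and the last close-up shows the pointer on the thick zero tick.
- **Ammeter peak pointer:** It is back on its zero stop, lying over the live needle. The torque at the stop was about 0.13 N m, against 0.025 N m of normal drag.
- **Modules:** All five were on the bench, and each now sits flat in its own nest. One was knocked about 3 cm aside during the run; I found it again and placed it.
- **Dial:** It started halfway between two clicks, so I first turned it into one. After loading I turned it one more click, which put a loaded nest under the contact head.
- **Left alone:** The spool, solder sucker, screwdriver and the red and yellow look-alikes show no visible shift in the final overhead view.

**Checks that disagreed:**
- **Dial angle:** The final reading was −43.9° against an expected −42.8°, which is within what I can read from the pictures.
- **Dial torque:** The wrist still read about 0.4 N m just before I let go of the dial grip, and I did not trace why. After release the pictures show the dial in the click.

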